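Reload the specimen die and lock its keeper bar

ROBOT

A 7-joint arm with a two-finger parallel gripper is mounted at the origin on the work surface. World frame = base frame: x ahead of the robot, y to its left, z up, the work surface at z = 0. Lengths are in m, angles in degrees, forces in N, time in s.
With the tool pointing down it reaches from about 0.425 to 0.875 m from the base axis. Payload 9.9 kg.
Tool frame: the origin (TCP) lies on the centre line of the jaws, within the pads' length; the fingertips stand ctrl.tcp_to_tips ahead of it and the grasp point (between the pads) lies 5 mm behind it (ctrl.tcp_to_tips is the distance from the TCP to the fingertips, in m); x points along the fingers, y is the direction in which the jaws open and shut, and the axes are right-handed (so a half turn about x gives the same grasp; the last joint's range is limited). The gripper opens to 85 mm and grips with 20 to 120 N. Pads are 22 mm wide; open, the fingers measure 114 mm over their backs; the gripper's body (76 mm by 85 mm) begins 54 mm behind the grasp point. The pads swing forward as they close: fully open they stand 13 mm farther back than shut.
Start: joints at [-72.41, 32.985, 1.427, 82.34, -0.859, 64.687, -3.237], TCP at [0.257, 0.624, 0.245] pointing down, gripper open.
Joint ranges: [-157.87, 157.87], [-19.46, 123.44], [-87.15, 90], [11.01, 140.99], [-62.26, 242.26], [9.8, 113.94], [-161.44, 161.44]. Speed limits (degrees/s): [127.2, 127.2, 172.46, 172.46, 180, 180, 180].

INTERFACE

Orientations are given as [roll, pitch, yaw] about the fixed x, y, z axes, in that order (R = Rz(yaw) Ry(pitch) Rx(roll)).
In Python, from workcell import sensors, imaging, finish_job, ctrl gives the robot as it stands.
- The arm moves only by the shell command python3 -m crank 'ROWS'. ROWS is a JSON object of lists of equal length, an entry for each row: "twist": the turn, a rotation vector about the tool's x, y, z in rad, a list of three; "slide": the shift along the tool's x, y, z in m, a list of three; "hand": the opening, from 0 (shut) to 1 (fully open). A call has 1 to 10 rows; each row is the pose to reach, as a shift and turn from the pose commanded when the call began, along the tool's axes at that moment; what a row does not reach only later rows make up. A row lasts 1/8 s, in which the tool goes at most 62.5 mm and 10.7 degrees, less where a joint would pass 70% of its speed; a pose out of reach is approached as far as the arm can. A call with a gripper value outside its range is refused whole. The fingers move at their own pace and stop on an object; the grip force is fixed at half the most. Time passes only in rows, so rows that repeat a pose let the fingers close. It gives the time, the measured TCP pose, the force and the opening at its end, in the units of the state.
- sensors.sense(): the state, without advancing time (a new reading comes with each control period).
- imaging.snapshot(name): name is "scene" or "top" or "wrist"; returns a dict with "pixels" (420x560x3 uint8, blue, green, red), "range_z" (420x560 float32, m along the optical axis (not along the pixel's ray), 0 where there is no reading), "camera_matrix" (3x3 intrinsics, pixels), "k1" (the pictures are not rectified: a ray, as slopes to the right and down, at radius r is drawn at 1 + k1 r^2 times it, then the intrinsics apply), "xyz" and "attitude" of the camera in the world. Camera axes: x right, y down, z forward; pixel columns grow to the right and rows downward; lengths in m; the calibration is good to about 2 mm. A picture is of the moment at which its call begins.
- finish_job(): hands the job in, once; it reports no verdict.
The state is a dict: "clock": time; "joint_pos": joint angles; "qvel": joint speeds; "tau": joint torques, N m; "ee_pos": TCP position; "tool_rot": TCP orientation; "contact_force": force on the tool from outside, world axes, zero at the start; "torque": the same for the moment, N m; "gripper_width": finger opening in m.
Only numpy, scipy, OpenCV 4.12 (cv2) and the standard library are available. Lean on these libraries where they do the work, as an engineer would, in place of code of your own. Each camera call takes 0.05 s, during which the arm holds its last target.

TASK

Reload the die for the press: lift the dust cover off the die block and hang it astride the bar of the storage rack, wholly on the bar, move the pressed pieces (those with a boss) left in the die to the grey scrap tray just beyond it, and seat every plain steel blank on the bench fully down in a cavity of its own outline (discs in round, squares in square). When all are in, swing the keeper bar over them until it is fully home in its catch, and leave the other things on the bench where they are.

Things in the scene. Friction and masses are not known exactly. Their poses are not given: they have to be found in the camera images.
- die: Fixed metal die block, 70 (x) x 274 (y) x 45 mm high. Cavities along its y axis, 46 mm apart: round, square, round, square from the -y end; 7 mm deep, round 43 mm across, square 37 mm with sides along the die's axes. Origin: centre of the underside; z up. Dark steel catch (fork) on top at x 12, y 99 to 115 mm, up to 89 mm above the bench, its mouth open to +x.
- round_1 (a point): Centre of the mouth of the round cavity nearest the keeper bar's pivot (level with the die's top, 45 mm above the bench). Axes as the die.
- square_1 (a point): Centre of the mouth of the square cavity second from the pivot. Axes as the die.
- round_2 (a point): Centre of the mouth of the round cavity third from the pivot. Axes as the die.
- square_2 (a point): Centre of the mouth of the square cavity farthest from the pivot, next to the catch. Axes as the die.
- latch (a joint): Keeper bar, steel, 14 mm wide, swings level 67 to 75 mm above the bench about an upright pivot at x 12, y -122 mm in the die's frame. 0 = closed: along the die's y, 5 mm above seated blanks, in the catch. Positive (rad) swings its free end out to the die's +x side, stop at 1.5. Starts open, clear of the cover; stays where left (0.5 N at the peg moves it). A blank not down in its cavity blocks it.
- latch_peg (a point): Top centre of the upright steel peg on the free end of the keeper bar: peg 12 mm in diameter, standing from the bar's top (75 mm) to 123 mm above the bench, 249 mm from the pivot axis and 20 mm past the middle of the catch when closed. Push it or pinch it from above.
- cover: Grey sheet dust cover, an upside-down U, starting astride the die over the cavities: top plate 82 (x) x 186 (y) x 3 mm, skirts hanging 66 mm below it (their edges stand on the bench) along the long sides (76 mm between them), black upright grip rib on top, 12 mm thick (x), 60 mm long (y), 3 to 39 mm above the origin. Origin: middle of the top plate's underside; z up. 0.25 kg.
- rack: Storage rack on the bench, fixed: a flat horizontal steel bar 24 mm wide (its x), 14 mm high, 316 mm long along its y axis, its top 135 mm above the bench, on two 16 mm posts 300 mm apart under its ends, with 64 mm round feet. Origin: on the bench below the bar's middle.
- disc_1: Round steel blank, 40 mm in diameter, 24 mm thick, lying flat on the bench; about 0.22 kg. Origin: its centre; z up (12 mm above what it lies on; 50 mm above the bench when seated in the die, standing 17 mm proud of it). May be absent.
- disc_2: Round steel blank, 40 mm in diameter, 24 mm thick, lying flat on the bench; about 0.22 kg. Origin: its centre; z up (12 mm above what it lies on; 50 mm above the bench when seated in the die, standing 17 mm proud of it). May be absent.
- slab_1: Square steel blank, 34 x 34 mm, 24 mm thick, lying flat on the bench, its sides along its x and y axes; about 0.22 kg. Origin: its centre; z up (12 mm above what it lies on; 50 mm above the bench when seated in the die, standing 17 mm proud of it). May be absent.
- slab_2: Square steel blank, 34 x 34 mm, 24 mm thick, lying flat on the bench, its sides along its x and y axes; about 0.22 kg. Origin: its centre; z up (12 mm above what it lies on; 50 mm above the bench when seated in the die, standing 17 mm proud of it). May be absent.
- old_1: Pressed round piece, 40 mm in diameter, left from the last run in cavity round_1 under the cover: 20 mm thick with a boss 18 mm in diameter, 4 mm high on top. Origin: middle of its 24 mm height (50 mm above the bench in the die; 16 mm on the scrap tray's floor); z up. About 0.19 kg. May be absent.
- old_2: Pressed square piece, 34 x 34 mm, left from the last run in cavity square_1 under the cover: 20 mm thick with a boss 18 mm in diameter, 4 mm high on top. Origin: middle of its 24 mm height (50 mm above the bench in the die; 16 mm on the scrap tray's floor); z up. About 0.19 kg. May be absent.
- old_3: Pressed round piece, 40 mm in diameter, left from the last run in cavity round_2 under the cover: 20 mm thick with a boss 18 mm in diameter, 4 mm high on top. Origin: middle of its 24 mm height (50 mm above the bench in the die; 16 mm on the scrap tray's floor); z up. About 0.19 kg. May be absent.
- old_4: Pressed square piece, 34 x 34 mm, left from the last run in cavity square_2 under the cover: 20 mm thick with a boss 18 mm in diameter, 4 mm high on top. Origin: middle of its 24 mm height (50 mm above the bench in the die; 16 mm on the scrap tray's floor); z up. About 0.19 kg. May be absent.
- bin: Fixed, open grey scrap tray beyond the die, 130 (its x) x 150 (its y) x 25 mm high, walls and floor 4 mm. Origin: centre of the underside; z up. The open keeper bar stands clear of it; closing, it passes above.
- weight: Small brass balance weight, 28 mm in diameter, 38 mm high, standing among the blanks. A bystander. Origin: centre of its underside.
- beaker: Open white plastic beaker, 68 mm in diameter, 75 mm high. A bystander. Origin: centre of its underside.
- mortar: White ceramic mortar bowl, 100 mm in diameter, 55 mm high. A bystander. Origin: centre of its underside.
- tub: Closed tub, 90 mm in diameter, 100 mm high. A bystander. Origin: centre of its underside.
- block: Small dark wooden block, 50 x 35 x 30 mm, lying between the die and the far side, low enough for the keeper bar to pass over. A bystander. Origin: centre of its underside.
- jar: Closed jar, 60 mm in diameter, 80 mm high. A bystander. Origin: centre of its underside.
Things that resemble listed ones, but are neither listed nor needed, are in the scene too. Leave any blue look-alike of the disc_1 alone. What is shaped like the cover but turquoise is not meant.

How it is judged:
By the outcome, as a careful person would: the job done as asked, in the order asked, and still so for the second after the job is handed in, with the robot touching nothing.
Of disc_1, disc_2, slab_1, slab_2 only 3 to 4 are there at a start; the rules pass over those that are not, and their reading is None.
Of old_1, old_2, old_3, old_4 only 1 to 3 are there at a start; the rules pass over those that are not, and their reading is None.
At some moment in a run one of disc_1, disc_2, slab_1, slab_2 may be knocked a few centimetres aside while the robot is not near it.
It also fails if it takes over 210 s, if anything falls off the work surface, if the arm or the gripper's body presses on something with over 40 N, if the wrist force passes 120 N, or if a joint passes its speed limit or range.

## Working session

There is one attempt and no reset: what is moved stays moved. The work goes in short steps, Python scripts to look and compute and a shell command to move; the robot and the scene stay as the last step left them, time stands still between calls to the robot, and variables do not carry over. Pictures are saved under pics/ and viewed, and the job is handed in when it is done.

```bash
ls; mkdir -p pics; python3 - <<'E'
from workcell import sensors, imaging, ctrl
import cv2
s=sensors.sense();print(s);print(ctrl.tcp_to_tips)
for n in("scene","top","wrist"):
    d=imaging.snapshot(n);cv2.imwrite(f"pics/{n}0.png",d["pixels"]);print(n,d["camera_matrix"].tolist(),d["k1"],d["xyz"],d["attitude"],d["range_z"].min(),d["range_z"].max())
E
```

```text
pics
{'clock': 0.0, 'joint_pos': array([-72.40951554,  33.03178894,   1.42370079,  82.38664025,
        -0.85636222,  64.68718272,  -3.23762605]), 'qvel': array([-0.06469447, -0.04259194,  0.05267563, -0.04648176, -0.01986027,
        0.01000717, -0.06517238]), 'tau': array([ 6.52661092e-04, -7.65748143e+01,  2.25018740e+00, -2.85960424e+01,
        1.50911784e-02,  1.27983524e-02,  2.47466090e-06]), 'ee_pos': array([0.25697982, 0.62369732, 0.24445171]), 'tool_rot': array([ -85.26586679,   89.90493586, -107.65509027]), 'contact_force': array([-0.31662195, -0.86171354, -0.4219495 ]), 'torque': array([-0.00511376, -0.02419113,  0.04316506]), 'gripper_width': 0.0852987617667396}
0.014
scene [[518.0561062306983, 0.0, 282.6944028111991], [0.0, 518.0561062306983, 215.7218548752413], [0.0, 0.0, 1.0]] -0.12797532606676051 [1.13486611 0.859894   0.96230412] [-128.12181254    0.76228775  144.43359291] 0.0 3.9544957
top [[544.2855537705101, 0.0, 286.2812293808149], [0.0, 544.2855537705101, 217.65287079631352], [0.0, 0.0, 1.0]] 0.03085447718926344 [ 0.20454253 -0.0144778   1.67307747] [-1.69467522e+02 -1.02725764e-01 -9.05486733e+01] 0.0 2.6909192
wrist [[352.4226127290212, 0.0, 274.3064146658618], [0.0, 352.4226127290212, 207.81975091000285], [0.0, 0.0, 1.0]] -0.06113575098962864 [0.1842197  0.65399333 0.37315672] [1.62162986e+02 5.45360530e-02 6.76277683e+01] 0.0 1.483085
```

View pics/scene0.png

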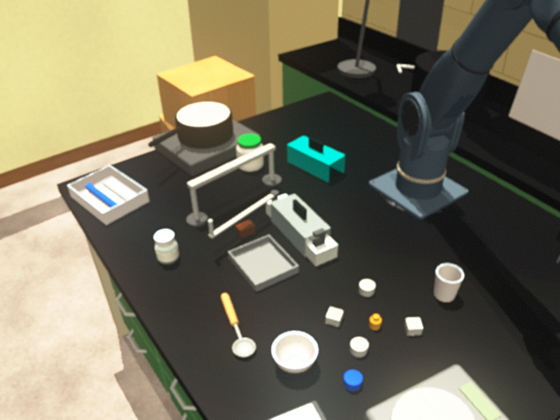

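View pics/top0.png

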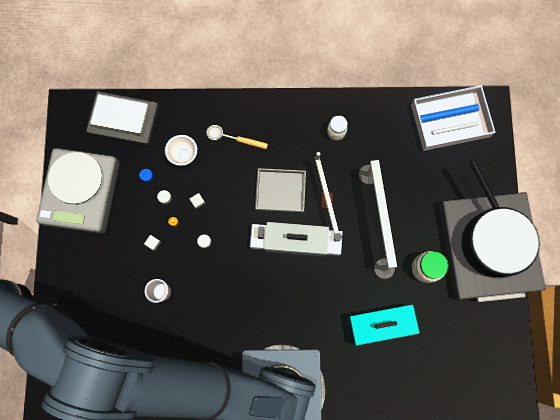

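View pics/wrist0.png

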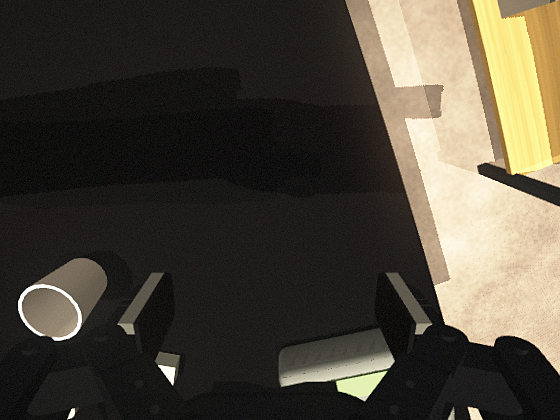

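```bash
cat > h.py <<'E'
import numpy as np, cv2
from scipy.spatial.transform import Rotation as Ro
from workcell import sensors, imaging, ctrl
def snap(n,save=None):
    d=imaging.snapshot(n); d["R"]=Ro.from_euler("xyz",d["attitude"],degrees=True).as_matrix()
    d["t"]=np.array(d["xyz"])
    if save: cv2.imwrite("pics/"+save,d["pixels"])
    return d
def slopes(d,p):
    p=np.atleast_2d(np.asarray(p,float));K=d["camera_matrix"]
    q=np.c_[(p[:,0]-K[0,2])/K[0,0],(p[:,1]-K[1,2])/K[1,1]]
    return cv2.undistortPoints(q.reshape(-1,1,2),np.eye(3),np.array([d["k1"],0,0,0,0.])).reshape(-1,2)
def ray(d,p,z):
    s=slopes(d,p);v=np.c_[s,np.ones(len(s))]@d["R"].T
    return d["t"]+v*((z-d["t"][2])/v[:,2])[:,None]
def cloud(d):
    h,w=d["range_z"].shape
    u,v=np.meshgrid(np.arange(w),np.arange(h))
    s=slopes(d,np.c_[u.ravel(),v.ravel()])
    z=d["range_z"].ravel()
    X=(np.c_[s,np.ones(len(s))]*z[:,None])@d["R"].T+d["t"]
    X[z==0]=np.nan
    return X.reshape(h,w,3)
def proj(d,X):
    c=(np.atleast_2d(X)-d["t"])@d["R"]; s=c[:,:2]/c[:,2:]
    s=s*(1+d["k1"]*(s**2).sum(1,keepdims=True));K=d["camera_matrix"]
    return np.c_[s[:,0]*K[0,0]+K[0,2],s[:,1]*K[1,1]+K[1,2]]
def Rt(jaw):  # tool pointing down, tool y at heading jaw (deg) in world
    a=np.radians(jaw);y=np.array([np.cos(a),np.sin(a),0]);x=np.array([0,0,-1.])
    return np.c_[x,y,np.cross(x,y)]
def state():
    s=sensors.sense();R=Ro.from_euler("xyz",s["tool_rot"],degrees=True).as_matrix()
    return s,R
def go(p,jaw):
    "slide and twist to world TCP p and jaw heading"
    s,R=state();p=np.array(p,float)
    sl=R.T@(p-s["ee_pos"]);
    h=np.degrees(np.arctan2(R[1,1],R[0,1]))
    tw=Ro.from_matrix(R.T@Rt(jaw)).as_rotvec()
    print("at",s["ee_pos"].round(4),"jaw",h.round(2),"-> slide",sl.round(4),"twist",tw.round(4),"deg",np.degrees(np.linalg.norm(tw)).round(1),"q7",s["joint_pos"][6].round(1),"F",s["contact_force"].round(1),"w",round(s["gripper_width"],4),"t",s["clock"])
E
python3 - <<'E'
from h import *
d=snap("top");X=cloud(d)
for nm,p in dict(disc_a=(164,197),disc_b=(204,241),sq_a=(197,200),sq_b=(152,242),wt=(173,221),blue=(146,175),die_l=(252,240),cover=(270,235),rib=(296,237),bar1=(376,165),bar2=(391,265),barm=(384,215),peg=(318,154),tray=(280,190),beaker=(158,290),turq=(360,325),bench=(220,320)).items():
    x=X[p[1],p[0]];print(nm,p,x.round(3),ray(d,[p],x[2])[0].round(3))
s,R=state();print(R.round(2))
im=cv2.resize(d["pixels"][130:300,120:420],None,fx=2.66,fy=2.66,interpolation=cv2.INTER_CUBIC);cv2.imwrite("pics/topcrop.png",im)
E
```

```text
disc_a (164, 197) [0.579 0.357 0.025] [0.579 0.357 0.025]
disc_b (204, 241) [0.44  0.231 0.027] [0.44  0.231 0.027]
sq_a (197, 200) [0.57  0.256 0.019] [0.57  0.256 0.019]
sq_b (152, 242) [0.44  0.39  0.023] [0.44  0.39  0.023]
wt (173, 221) [0.501 0.325 0.037] [0.501 0.325 0.037]
blue (146, 175) [0.65  0.415 0.025] [0.65  0.415 0.025]
die_l (252, 240) [0.44  0.084 0.043] [0.44  0.084 0.043]
cover (270, 235) [0.451 0.029 0.07 ] [0.451 0.029 0.07 ]
rib (296, 237) [ 0.438 -0.048  0.108] [ 0.438 -0.048  0.108]
bar1 (376, 165) [ 0.645 -0.284  0.135] [ 0.645 -0.284  0.135]
bar2 (391, 265) [ 0.351 -0.314  0.139] [ 0.351 -0.314  0.139]
barm (384, 215) [ 0.495 -0.3    0.139] [ 0.495 -0.3    0.139]
peg (318, 154) [ 0.685 -0.116  0.119] [ 0.685 -0.116  0.119]
tray (280, 190) [ 0.603 -0.002  0.007] [ 0.603 -0.002  0.007]
beaker (158, 290) [0.295 0.371 0.007] [0.295 0.371 0.007]
turq (360, 325) [ 0.185 -0.23   0.067] [ 0.185 -0.23   0.067]
bench (220, 320) [ 0.203  0.183 -0.003] [ 0.203  0.183 -0.003]
[[-0.    0.38  0.92]
 [-0.    0.92 -0.38]
 [-1.   -0.    0.  ]]
```

View pics/topcrop.png

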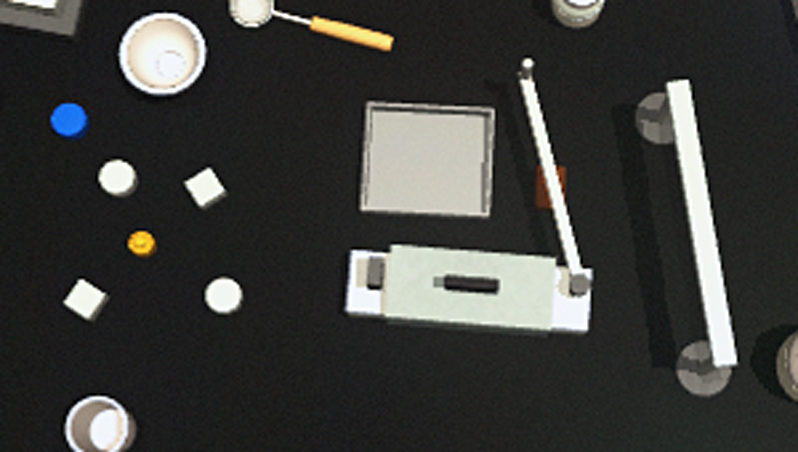

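```bash
python3 - <<'E'
from h import *
d=snap("top");X=cloud(d)
def rect(lo,hi,box,n):
    m=(X[...,2]>lo)&(X[...,2]<hi)&(X[...,0]>box[0])&(X[...,0]<box[1])&(X[...,1]>box[2])&(X[...,1]<box[3])
    m=m.astype(np.uint8);m=cv2.morphologyEx(m,cv2.MORPH_OPEN,np.ones((2,2)))
    k,l,st,_=cv2.connectedComponentsWithStats(m);i=1+np.argmax(st[1:,4])
    ys,xs=np.where(l==i);P=X[ys,xs]
    pz=np.median(P[:,2])
    r=cv2.minAreaRect((P[:,:2]*1000).astype(np.float32));print(n,len(xs),"c",np.round(r[0],1),"size",np.round(r[1],1),"ang",round(r[2],2),"z",pz.round(4),"mean",P.mean(0).round(4))
rect(.058,.08,(.36,.52,-.17,.07),"cover")
rect(.095,.12,(.36,.52,-.17,.07),"rib")
rect(.12,.15,(.3,.72,-.36,-.25),"bar")
rect(.035,.052,(.36,.52,-.25,.12),"die")
rect(.036,.2,(.36,.52,-.25,.12),"die+cover")
rect(.012,.03,(.5,.7,-.1,.1),"tray")
rect(.06,.09,(.47,.72,-.2,-.08),"keeper")
rect(.012,.035,(.5,.62,.3,.4),"disc")
E
```

```text
cover 1594 c [445.2 -55.9] size [188.6  89.1] ang 85.27 z nan mean [nan nan nan]
rib 88 c [440.  -54.6] size [11.1 60.1] ang 0.55 z nan mean [nan nan nan]
bar 984 c [ 522.1 -312.7] size [348.5  56.5] ang 7.22 z nan mean [nan nan nan]
die 246 c [449.8  61.3] size [45.2 72.2] ang 85.51 z 0.0446 mean [0.4463 0.0637 0.0477]
die+cover 2496 c [ 390.8 -162.4] size [49.6  0. ] ang -96.67 z nan mean [nan nan nan]
tray 41 c [535.5 -16.6] size [56.2  3.5] ang 87.54 z 0.0141 mean [ 0.5355 -0.018   0.0127]
keeper 344 c [ 586.5 -146.3] size [240.9  25.8] ang 13.22 z 0.0736 mean [ 0.5766 -0.1448  0.0636]
disc 135 c [581.8 356.7] size [36.1 34.7] ang 5.15 z nan mean [nan nan nan]
```

```bash
python3 - <<'E'
from h import *
go((.5,.3,.26),30)
go((.443,-.056,.27),-4.7)
E
```

```text
at [0.2571 0.6239 0.2449] jaw 67.61 -> slide [-0.0149 -0.207   0.348 ] twist [6.564e-01 3.000e-04 8.000e-04] deg 37.6 q7 -3.2 F [0.  0.  0.2] w 0.0857 t 0.25
at [0.2571 0.6239 0.2449] jaw 67.61 -> slide [-0.0247 -0.5578  0.4309] twist [1.262e+00 6.000e-04 7.000e-04] deg 72.3 q7 -3.2 F [0.  0.  0.2] w 0.0857 t 0.25
```

```bash
python3 -m crank '{"twist":[[0.65,0,0],[0.65,0,0],[0.65,0,0],[0.65,0,0],[0.65,0,0],[0.65,0,0],[1.26,0,0],[1.26,0,0],[1.26,0,0],[1.26,0,0]],"slide":[[-0.02,-0.207,0.348],[-0.02,-0.207,0.348],[-0.02,-0.207,0.348],[-0.02,-0.207,0.348],[-0.02,-0.207,0.348],[-0.02,-0.207,0.348],[-0.025,-0.558,0.431],[-0.025,-0.558,0.431],[-0.025,-0.558,0.431],[-0.025,-0.558,0.431]],"hand":[1,1,1,1,1,1,1,1,1,1]}'; python3 -c "
from h import *
go((.443,-.056,.27),-4.7)"
```

```text
clock: 1.5
ee_pos: [0.4561, 0.0739, 0.2683]
tool_rot: [116.6, 90.0, 21.8]
contact_force: [1.7, -0.6, -0.3]
gripper_width: 0.0856
at [0.4561 0.0739 0.2683] jaw -4.78 -> slide [-0.0018 -0.0022  0.1306] twist [-0.0015 -0.0003 -0.0006] deg 0.1 q7 -10.3 F [ 1.7 -0.6 -0.3] w 0.0856 t 1.5
```

```bash
python3 -m crank '{"twist":[[0,0,0],[0,0,0],[0,0,0],[0,0,0]],"slide":[[-0.002,-0.002,0.13],[-0.002,-0.002,0.13],[-0.002,-0.002,0.13],[-0.002,-0.002,0.13]],"hand":[1,1,1,1]}'; python3 -c "
from h import *
go((.443,-.056,.27),-4.7)
d=snap('wrist','w1.png');print(d['t'],d['attitude'])"
```

```text
clock: 2.0
ee_pos: [0.4442, -0.0536, 0.2701]
tool_rot: [155.5, 90.0, 60.9]
contact_force: [0.9, 1.2, -0.4]
gripper_width: 0.0852
at [ 0.4442 -0.0536  0.2701] jaw -4.64 -> slide [ 0.0001 -0.001   0.0025] twist [ 0.001  -0.0004 -0.0002] deg 0.1 q7 6.3 F [ 0.9  1.2 -0.4] w 0.0852 t 2.0
[0.4502647  0.02478735 0.39877589] [ 1.62212574e+02 -7.68780615e-03 -4.62691231e+00]
```

View pics/w1.png

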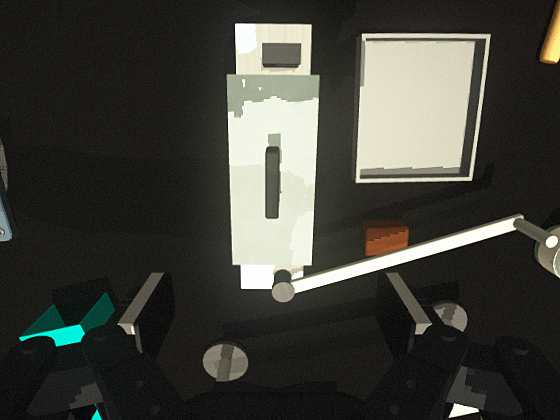

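```bash
cat > m1.py <<'E'
from h import *
d=snap('wrist')
g=cv2.cvtColor(d['pixels'],cv2.COLOR_BGR2GRAY)
m=(g>70).astype(np.uint8)
X=cloud(d)
def rect(lo,hi,box,n):
    with np.errstate(invalid='ignore'):
        m=(X[...,2]>lo)&(X[...,2]<hi)&(X[...,0]>box[0])&(X[...,0]<box[1])&(X[...,1]>box[2])&(X[...,1]<box[3])
    k,l,st,_=cv2.connectedComponentsWithStats(m.astype(np.uint8));i=1+np.argmax(st[1:,4])
    P=X[l==i]
    r=cv2.minAreaRect((P[:,:2]*1000).astype(np.float32));print(n,len(P),"c",np.round(r[0],1),"size",np.round(r[1],1),"ang",round(r[2],2),"z",np.median(P[:,2]).round(4))
rect(.062,.078,(.36,.52,-.17,.07),"cover")
rect(.1,.115,(.36,.52,-.17,.07),"rib")
rect(.04,.05,(.36,.52,-.03,.12),"die end")
rect(.019,.032,(.5,.7,-.1,.13),"tray rim")
rect(.001,.012,(.5,.7,-.1,.13),"tray floor")
rect(.115,.13,(.6,.75,-.2,-.05),"peg")
E
python3 m1.py
```

```text
cover 15277 c [442.2 -50. ] size [185.9  82.5] ang 85.0 z 0.0689
rib 958 c [442.3 -49.2] size [59.5 12. ] ang 85.04 z 0.1047
die end 2854 c [452.   66.2] size [44.8 70.2] ang 84.58 z 0.0451
tray rim 2863 c [600.8  -2.2] size [151.1 132.3] ang 86.59 z 0.0247
tray floor 14613 c [602.8  -2.2] size [143.9 120.2] ang 86.39 z 0.0041
peg 205 c [ 684.8 -114.7] size [11.4 12.9] ang 35.7 z 0.1221
```

```bash
python3 -c "
from h import *
go((.4422,-.0498,.091),-5.0)"
```

```text
at [ 0.4444 -0.0522  0.2699] jaw -4.47 -> slide [ 0.1789 -0.0023 -0.0021] twist [ 0.0093 -0.0004  0.0002] deg 0.5 q7 6.3 F [ 0.3 -0.6  0.8] w 0.0854 t 2.1
```

```bash
python3 -m crank '{"twist":[[0.009,0,0],[0.009,0,0],[0.009,0,0],[0.009,0,0],[0.009,0,0]],"slide":[[0.06,-0.002,-0.002],[0.11,-0.002,-0.002],[0.15,-0.002,-0.002],[0.15,-0.002,-0.002],[0.15,-0.002,-0.002]],"hand":[1,1,1,1,1]}'; python3 -c "
from h import *
go((.4422,-.0498,.091),-5.0)"
```

```text
clock: 2.72
ee_pos: [0.443, -0.0509, 0.121]
tool_rot: [103.3, 90.0, 8.3]
contact_force: [0.2, -0.1, 0.5]
gripper_width: 0.0855
at [ 0.443  -0.0509  0.121 ] jaw -5.04 -> slide [ 0.03   -0.0009 -0.001 ] twist [-0.0006 -0.0002 -0.0008] deg 0.1 q7 16.0 F [ 0.2 -0.1  0.5] w 0.0855 t 2.725
```

```bash
python3 -m crank '{"twist":[[0,0,0],[0,0,0],[0,0,0],[0,0,0],[0,0,0],[0,0,0],[0,0,0],[0,0,0]],"slide":[[0.03,-0.001,-0.001],[0.03,-0.001,-0.001],[0.03,-0.001,-0.001],[0.03,-0.001,-0.001],[0.03,-0.001,-0.001],[0.03,-0.001,-0.001],[0.03,-0.001,-0.001],[0.03,-0.001,-0.001]],"hand":[1,1,0,0,0,0,0,0]}'; python3 -c "
from h import *
go((.4422,-.0498,.091),-5.0)"
```

```text
clock: 3.72
ee_pos: [0.4418, -0.0504, 0.0902]
tool_rot: [93.5, 90.0, -1.6]
contact_force: [1.2, 0.2, 4.7]
gripper_width: 0.011
at [ 0.4418 -0.0504  0.0902] jaw -5.1 -> slide [-0.0008  0.0004 -0.0007] twist [-0.0017 -0.     -0.0007] deg 0.1 q7 18.2 F [1.2 0.2 4.7] w 0.011 t 3.725
```

```bash
python3 -m crank '{"twist":[[0,0,0],[0,0,0],[0,0,0],[0,0,0],[0,0,0],[0,0,0],[0,0,0],[0,0,0]],"slide":[[-0.01,0,0],[-0.04,0,0],[-0.08,0,0],[-0.12,0,0],[-0.16,0,0],[-0.19,0,0],[-0.19,0,0],[-0.19,0,0]],"hand":[0,0,0,0,0,0,0,0]}'; python3 -c "
from h import *
go((.4422,-.0498,.28),-5.0)
d=snap('wrist','w2.png');snap('top','t2.png');snap('scene','s2.png')"
```

```text
clock: 4.72
ee_pos: [0.4405, -0.0503, 0.2793]
tool_rot: [-89.1, 89.9, 175.8]
contact_force: [-0.6, -0.1, -4.1]
gripper_width: 0.0109
at [ 0.4405 -0.0503  0.2793] jaw -5.09 -> slide [-0.0007  0.0017 -0.0006] twist [-0.0016  0.      0.0017] deg 0.1 q7 5.4 F [-0.6 -0.1 -4.1] w 0.0109 t 4.725
```

View pics/w2.png

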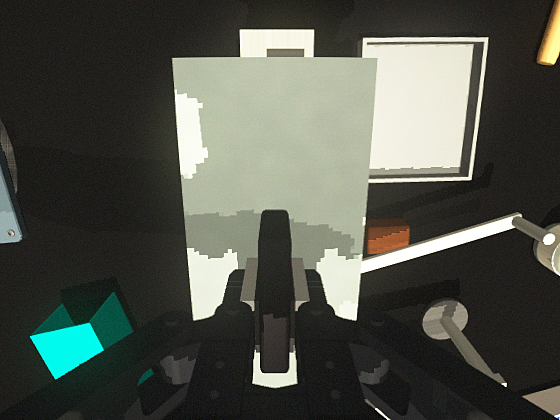

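View pics/s2.png

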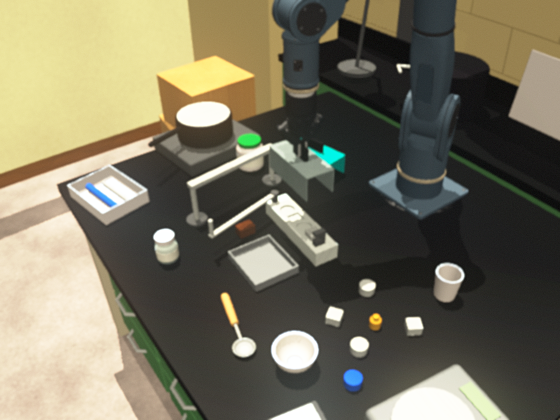

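```bash
python3 - <<'E'
from h import *
for n in("top","scene"):
    d=snap(n);X=cloud(d)
    with np.errstate(invalid='ignore'):
        m=(X[...,2]>.128)&(X[...,2]<.142)&(X[...,0]>.3)&(X[...,0]<.72)&(X[...,1]>-.36)&(X[...,1]<-.25)
    k,l,st,_=cv2.connectedComponentsWithStats(m.astype(np.uint8));i=1+np.argmax(st[1:,4])
    P=X[l==i];r=cv2.minAreaRect((P[:,:2]*1000).astype(np.float32));print(n,len(P),r,np.median(P[:,2]))
    # centreline fit by image: colour mask columns
    A=np.linalg.lstsq(np.c_[P[:,0]-.5,np.ones(len(P))],P[:,1],rcond=None)[0];print("y=",A,np.degrees(np.arctan(A[0])),P[:,0].min(),P[:,0].max())
E
```

```text
top 899 ((503.4456787109375, -299.20953369140625), (315.3876953125, 26.065380096435547), 7.024724006652832) 0.13425515727805526
y= [ 0.12340521 -0.29919273] 7.035029845005025 0.34608452088655905 0.6597835037563956
scene 622 ((503.4349670410156, -300.16107177734375), (317.3071594238281, 36.31862258911133), 7.095048904418945) 0.13517987030068151
y= [ 0.13403495 -0.29740764] 7.634136962022515 0.3478087585272509 0.6601852644460573
```

View pics/t2.png

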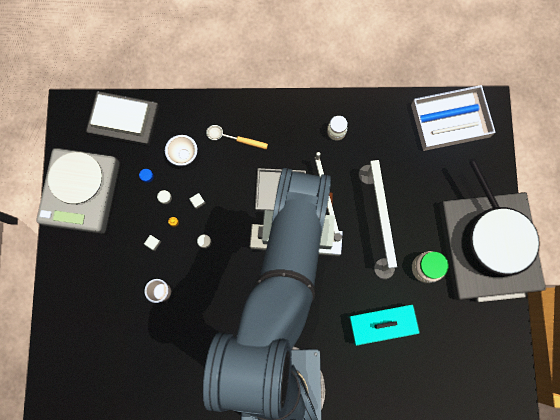

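```bash
python3 -c "
from h import *
go((.5034,-.2992,.28),-82.95)"
```

```text
at [ 0.4409 -0.0505  0.2793] jaw -5.11 -> slide [-0.0008  0.0844  0.2422] twist [1.3585e+00 1.7000e-03 1.1000e-03] deg 77.8 q7 5.4 F [ 0.2 -0.1 -2.3] w 0.0109 t 4.975
```

```bash
python3 -m crank '{"twist":[[0.17,0,0],[0.34,0,0],[0.51,0,0],[0.68,0,0],[0.85,0,0],[1.02,0,0],[1.19,0,0],[1.358,0.001,0.001],[1.358,0.001,0.001],[1.358,0.001,0.001]],"slide":[[-0.001,0.01,0.03],[-0.001,0.02,0.06],[-0.001,0.03,0.09],[-0.001,0.04,0.12],[-0.001,0.05,0.15],[-0.001,0.06,0.18],[-0.001,0.07,0.21],[-0.001,0.084,0.242],[-0.001,0.084,0.242],[-0.001,0.084,0.242]],"hand":[0,0,0,0,0,0,0,0,0,0]}'; python3 -c "
from h import *
snap('wrist','w3.png')
go((.5034,-.2992,.175),-82.95)"
```

```text
clock: 6.22
ee_pos: [0.5032, -0.2983, 0.2803]
tool_rot: [-83.6, 89.9, 103.5]
contact_force: [0.2, -0.6, -3.7]
gripper_width: 0.0108
at [ 0.5033 -0.298   0.2805] jaw -82.79 -> slide [0.1055 0.0014 0.0002] twist [ 0.0028 -0.0005  0.0011] deg 0.2 q7 -30.5 F [ 0.2 -0.2 -3. ] w 0.011 t 6.275
```

View pics/w3.png

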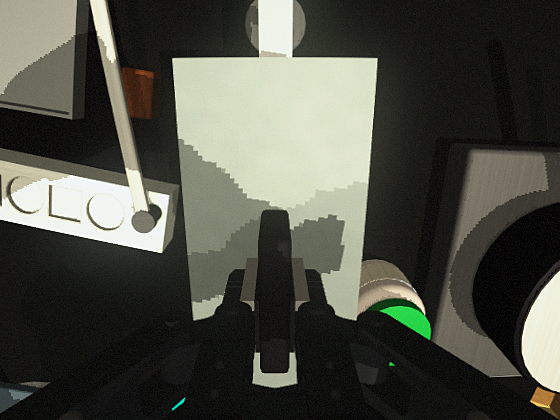

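```bash
python3 -m crank '{"twist":[[0.002,0,0],[0.002,0,0],[0.002,0,0],[0.002,0,0],[0.002,0,0],[0.002,0,0],[0.002,0,0]],"slide":[[0.03,0.001,0],[0.06,0.001,0],[0.09,0.001,0],[0.107,0.001,0],[0.115,0.001,0],[0.119,0.001,0],[0.119,0.001,0]],"hand":[0,0,0,0,0,0,0]}'; python3 -c "
from h import *
go((.5034,-.2992,.159),-82.95)"
```

```text
clock: 7.15
ee_pos: [0.5041, -0.3001, 0.1626]
tool_rot: [163.5, 89.9, -9.5]
contact_force: [-1.0, -1.2, -3.7]
gripper_width: 0.0109
at [ 0.5041 -0.3001  0.1626] jaw -83.01 -> slide [ 0.0036 -0.0009  0.0005] twist [-0.001  -0.002  -0.0006] deg 0.1 q7 -24.5 F [-1.  -1.2 -3.7] w 0.0109 t 7.15
```

```bash
python3 -m crank '{"twist":[[0,0,0],[0,0,0],[0,0,0]],"slide":[[0.002,0,0],[0.0035,0,0],[0.0035,0,0]],"hand":[0,0,0]}'
```

```text
clock: 7.52
ee_pos: [0.504, -0.3001, 0.1594]
tool_rot: [168.9, 89.9, -4.1]
contact_force: [-0.8, 1.6, 4.3]
gripper_width: 0.0111
```

Contact felt. Release and retreat.

```bash
python3 -m crank '{"twist":[[0,0,0],[0,0,0],[0,0,0],[0,0,0],[0,0,0],[0,0,0],[0,0,0],[0,0,0]],"slide":[[0,0,0],[0,0,0],[0,0,0],[0,0,0],[-0.03,0,0],[-0.07,0,0],[-0.12,0,0],[-0.16,0,0]],"hand":[0.4,0.5,0.5,0.5,0.5,0.7,1,1]}'; python3 -c "
from h import *
snap('wrist','w4.png');snap('scene','s4.png')
go((.46,-.05,.27),-5)"
```

```text
clock: 8.52
ee_pos: [0.5035, -0.3002, 0.3205]
tool_rot: [154.8, 89.9, -18.2]
contact_force: [1.1, -0.1, -1.0]
gripper_width: 0.0855
at [ 0.5044 -0.3016  0.3228] jaw -83.04 -> slide [ 0.0516 -0.2554  0.014 ] twist [-1.3621 -0.0026 -0.008 ] deg 78.0 q7 -32.2 F [-0.3 -0.7 -0.3] w 0.0853 t 8.625
```

View pics/w4.png

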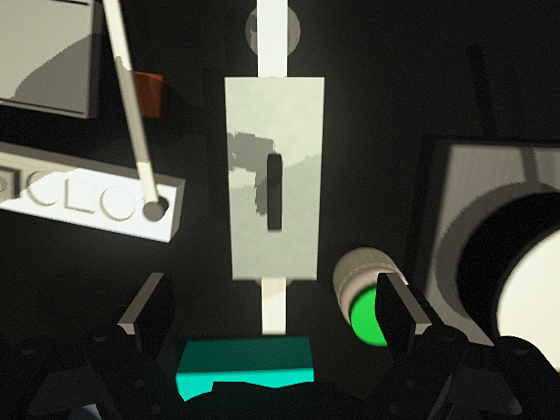

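View pics/s4.png

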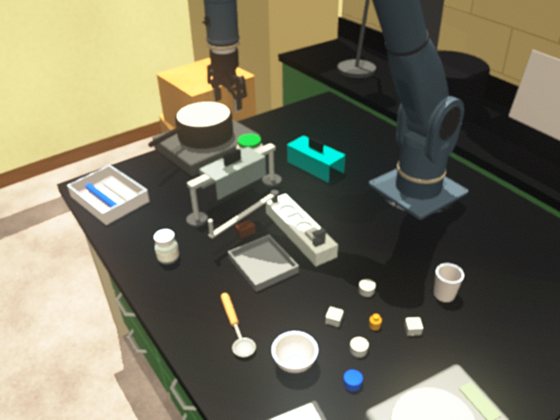

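```bash
python3 -m crank '{"twist":[[-0.17,0,0],[-0.34,0,0],[-0.51,0,0],[-0.68,0,0],[-0.85,0,0],[-1.02,0,0],[-1.19,0,0],[-1.362,0,0],[-1.362,0,0],[-1.362,0,0]],"slide":[[0,-0.05,0],[0,-0.1,0],[0.01,-0.15,0],[0.02,-0.2,0.01],[0.05,-0.255,0.014],[0.05,-0.255,0.014],[0.05,-0.255,0.014],[0.05,-0.255,0.014],[0.05,-0.255,0.014],[0.05,-0.255,0.014]],"hand":[1,1,1,1,1,1,1,1,1,1]}'; python3 -c "
from h import *
snap('wrist','w5.png')
go((.46,-.05,.27),-5)"
```

```text
clock: 9.88
ee_pos: [0.4586, -0.0486, 0.2683]
tool_rot: [100.1, 89.9, 4.9]
contact_force: [-0.6, 0.2, 0.8]
gripper_width: 0.0852
at [ 0.4587 -0.0485  0.2683] jaw -5.18 -> slide [-0.0017  0.0015  0.0013] twist [-0.0031 -0.0001 -0.001 ] deg 0.2 q7 7.5 F [ 1.  -0.  -0.3] w 0.0854 t 9.925
```

View pics/w5.png

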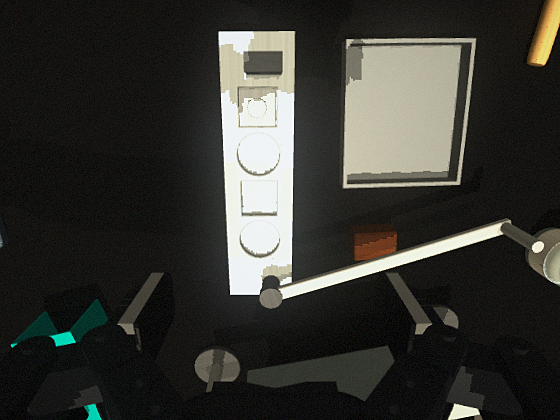

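```bash
cat > die.py <<'E'
from h import *
d=snap('wrist');X=cloud(d)
with np.errstate(invalid='ignore'):
    m=(X[...,2]>.0425)&(X[...,2]<.075)&(X[...,0]>.38)&(X[...,0]<.5)&(X[...,1]>-.25)&(X[...,1]<.12)
k,l,st,_=cv2.connectedComponentsWithStats(m.astype(np.uint8));i=1+np.argmax(st[1:,4])
P=X[l==i];P=P[(P[:,2]<.048)]
r=cv2.minAreaRect((P[:,:2]*1000).astype(np.float32));print(r,np.median(P[:,2]))
c=np.array(r[0])/1000; a=np.radians(r[2]); L=np.array([np.cos(a),np.sin(a)])
if r[1][0]<r[1][1]: L=np.array([-L[1],L[0]])
if L[1]<0:L=-L
Xa=np.array([L[1],-L[0]]);print("centre",c,"yaw",np.degrees(np.arctan2(Xa[1],Xa[0])))
for n,y in zip(("r1","s1","r2","s2"),(-.069,-.023,.023,.069)):
    q=c+L*y; D=np.linalg.norm(X[...,:2]-q,axis=2)
    z1=X[D<.006][:,2];z2=X[(D>.011)&(D<.015)][:,2]
    mm=(D<.03)&(X[...,2]>.05);
    # proud piece centre
    U=X[mm][:,:2].mean(0) if mm.sum()>50 else q*np.nan
    print(n,q.round(4),"centre z",np.nanmedian(z1).round(4),"ring z",np.nanmedian(z2).round(4),"piece mean",U.round(4),mm.sum())
E
python3 die.py; python3 - <<'E'
import cv2
i=cv2.imread('pics/w5.png')[20:310,200:320];cv2.imwrite('pics/w5c.png',cv2.resize(i,None,fx=2,fy=2,interpolation=cv2.INTER_CUBIC))
E
```

```text
((442.3298645019531, -48.289459228515625), (274.65167236328125, 70.74807739257812), 84.99615478515625) 0.04493957546502614
centre [ 0.44232986 -0.04828946] yaw -5.003845214843757
r1 [ 0.4363 -0.117 ] centre z 0.0379 ring z 0.0378 piece mean [nan nan] 0
s1 [ 0.4403 -0.0712] centre z 0.0379 ring z 0.0379 piece mean [nan nan] 18
r2 [ 0.4443 -0.0254] centre z 0.3424 ring z 0.3344 piece mean [ 0.4408 -0.0333] 10235
s2 [0.4483 0.0204] centre z 0.0622 ring z 0.0581 piece mean [0.4487 0.0211] 1436
```

View pics/w5c.png

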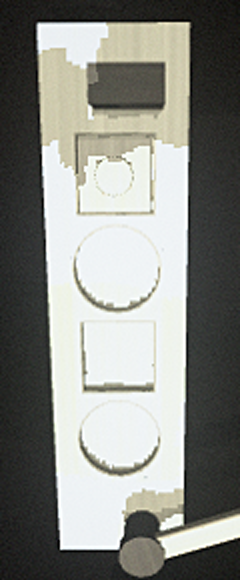

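```bash
sed -i 's/^with/X[X[...,2]>.2]=np.nan\nwith/' die.py; python3 die.py 2>/dev/null; python3 -c "
from h import *
go((.4485,.0207,.1),-5)"
```

```text
((442.27923583984375, -48.37506103515625), (274.8641052246094, 70.7837142944336), 85.00700378417969) 0.04491783575888603
centre [ 0.44227924 -0.04837506] yaw -4.992996215820317
r1 [ 0.4363 -0.1171] centre z 0.0377 ring z 0.0379 piece mean [nan nan] 0
s1 [ 0.4403 -0.0713] centre z 0.0378 ring z 0.0378 piece mean [nan nan] 0
r2 [ 0.4443 -0.0255] centre z 0.0379 ring z 0.0377 piece mean [nan nan] 16
s2 [0.4483 0.0204] centre z 0.0623 ring z 0.058 piece mean [0.4487 0.0209] 1429
at [ 0.4587 -0.0485  0.2684] jaw -5.09 -> slide [ 0.1684 -0.0165 -0.068 ] twist [-0.0016  0.     -0.0011] deg 0.1 q7 7.6 F [ 1.3 -0.1  0. ] w 0.0853 t 10.025
```

```bash
python3 -m crank '{"twist":[[0,0,0],[0,0,0],[0,0,0],[0,0,0],[0,0,0],[0,0,0]],"slide":[[0,-0.0165,-0.05],[0.05,-0.0165,-0.068],[0.1,-0.0165,-0.068],[0.14,-0.0165,-0.068],[0.165,-0.0165,-0.068],[0.165,-0.0165,-0.068]],"hand":[1,1,1,1,1,1]}'; python3 -c "
from h import *
go((.4485,.0207,.061),-5)"
```

```text
clock: 10.78
ee_pos: [0.4475, 0.0205, 0.1023]
tool_rot: [-62.1, 89.9, -157.2]
contact_force: [-0.1, -0.1, -0.0]
gripper_width: 0.0855
at [0.4475 0.0205 0.1023] jaw -5.06 -> slide [ 0.0412  0.001  -0.0003] twist [-0.001  0.001  0.002] deg 0.1 q7 10.0 F [-0.1 -0.1 -0. ] w 0.0855 t 10.775
```

```bash
python3 -m crank '{"twist":[[0,0.001,0.002],[0,0.001,0.002],[0,0.001,0.002],[0,0.001,0.002],[0,0.001,0.002],[0,0.001,0.002],[0,0.001,0.002],[0,0.001,0.002]],"slide":[[0.03,0.001,0],[0.041,0.001,0],[0.041,0.001,0],[0.041,0.001,0],[0.041,0.001,0],[0.041,0.001,0],[0.041,0.001,0],[0.041,0.001,0]],"hand":[1,1,0.5,0,0,0,0,0]}'; python3 -c "
from h import *
go((.4485,.0207,.061),-5)"
```

```text
clock: 11.78
ee_pos: [0.4498, 0.0207, 0.0636]
tool_rot: [112.8, 89.7, 17.8]
contact_force: [-2.9, 0.1, 12.6]
gripper_width: 0.0321
at [0.4498 0.0207 0.0636] jaw -4.99 -> slide [ 0.0026 -0.0013  0.0001] twist [ 0.0001 -0.0019 -0.0045] deg 0.3 q7 13.2 F [-2.9  0.1 12.6] w 0.0321 t 11.775
```

```bash
python3 -m crank '{"twist":[[0,0,0],[0,0,0],[0,0,0],[0,0,0],[0,0,0],[0,0,0]],"slide":[[-0.003,0,0],[-0.02,0,0],[-0.05,0,0],[-0.08,0,0],[-0.08,0,0],[-0.08,0,0]],"hand":[0,0,0,0,0,0]}'; python3 -c "
from h import *
go((.6,.03,.14),-5)
snap('wrist','w6.png')"
```

```text
clock: 12.52
ee_pos: [0.4489, 0.0208, 0.1421]
tool_rot: [113.0, 89.8, 18.1]
contact_force: [1.1, 0.3, -2.6]
gripper_width: 0.0318
at [0.4489 0.0208 0.1421] jaw -4.96 -> slide [ 0.0025  0.1498 -0.0223] twist [ 0.0007 -0.0012 -0.0028] deg 0.2 q7 7.5 F [ 1.1  0.3 -2.6] w 0.0318 t 12.525
```

View pics/w6.png

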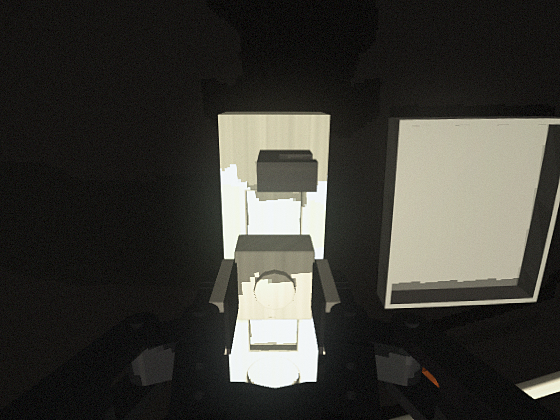

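```bash
python3 -m crank '{"twist":[[0,0,0],[0,0,0],[0,0,0],[0,0,0],[0,0,0],[0,0,0],[0,0,0],[0,0,0]],"slide":[[0,0.05,0],[0,0.1,0],[0,0.152,0],[0.03,0.152,0],[0.07,0.152,0],[0.1,0.152,0],[0.108,0.152,0],[0.108,0.152,0]],"hand":[0,0,0,0,0,0,0,0]}'
```

```text
clock: 13.58
ee_pos: [0.6007, 0.0071, 0.0344]
tool_rot: [112.8, 89.9, 17.8]
contact_force: [0.1, -0.2, -2.5]
gripper_width: 0.0317
```

```bash
python3 -m crank '{"twist":[[0,0,0],[0,0,0],[0,0,0],[0,0,0],[0,0,0],[0,0,0],[0,0,0],[0,0,0]],"slide":[[0.004,0,0],[0.004,0,0],[0.004,0,0],[0.004,0,0],[-0.04,0,0],[-0.1,0,0],[-0.16,0,0],[-0.22,0,0]],"hand":[0,0,0.5,0.5,0.5,0.5,1,1]}'; python3 -c "
from h import *
go((.5,.22,.32),-5)
snap('wrist','w7.png')"
```

```text
clock: 14.58
ee_pos: [0.6, 0.0071, 0.2574]
tool_rot: [106.6, 89.8, 11.6]
contact_force: [0.4, 0.4, -0.4]
gripper_width: 0.077
at [0.6    0.0071 0.2574] jaw -5.0 -> slide [-0.0629 -0.1179 -0.2034] twist [ 0.0001 -0.0012 -0.0039] deg 0.2 q7 5.6 F [ 0.4  0.4 -0.4] w 0.077 t 14.575
```

View pics/w7.png

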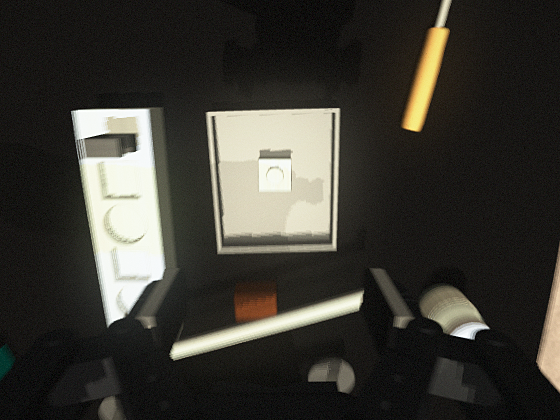

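```bash
python3 -m crank '{"twist":[[0,0,0],[0,0,0],[0,0,0],[0,0,0],[0,0,0],[0,0,0],[0,0,0]],"slide":[[-0.03,-0.03,-0.05],[-0.05,-0.06,-0.1],[-0.063,-0.09,-0.15],[-0.063,-0.115,-0.2],[-0.063,-0.115,-0.22],[-0.063,-0.115,-0.22],[-0.063,-0.115,-0.22]],"hand":[1,1,1,1,1,1,1]}'
cat > blanks.py <<'E'
from h import *
import sys
d=snap(sys.argv[1] if len(sys.argv)>1 else 'wrist',sys.argv[2] if len(sys.argv)>2 else None);X=cloud(d);X[X[...,2]>.2]=np.nan
g=d['pixels'].astype(int)
with np.errstate(invalid='ignore'):
    m=(X[...,2]>.0205)&(X[...,2]<.028)&(X[...,1]>.1)&(X[...,0]<.72)&(X[...,0]>.3)
k,l,st,_=cv2.connectedComponentsWithStats(m.astype(np.uint8))
for i in range(1,k):
    if st[i,4]<60: continue
    P=X[l==i];r=cv2.minAreaRect((P[:,:2]*1000).astype(np.float32));c,rad=cv2.minEnclosingCircle((P[:,:2]*1000).astype(np.float32))
    ys,xs=np.where(l==i);col=g[l==i].mean(0).round()
    print("px",xs.mean().round(),ys.mean().round(),"n",len(P),"rect",np.round(r[0],1),np.round(r[1],1),"ang",round(r[2],1),"circ",np.round(c,1),round(rad,1),"mean",P.mean(0).round(4),"bgr",col)
E
python3 blanks.py wrist w8.png
```

```text
clock: 15.5
ee_pos: [0.5053, 0.2342, 0.3179]
tool_rot: [91.0, 89.8, -4.1]
contact_force: [0.4, -0.8, 0.7]
gripper_width: 0.0852
px 201.0 26.0 n 1032 rect [439.2 392.9] [34.6 35. ] ang 55.8 circ [439.3 392.9] 23.3 mean [0.4396 0.3929 0.024 ] bgr [170. 193. 199.]
px 332.0 45.0 n 1050 rect [582.  360.7] [39.  38.4] ang 20.0 circ [582.2 360.9] 20.1 mean [0.582  0.3608 0.0239] bgr [164. 189. 194.]
px 98.0 73.0 n 105 rect [312.1 358.8] [49.6 14.5] ang 82.7 circ [304.9 359.7] 24.8 mean [0.3146 0.3573 0.0242] bgr [69. 81. 91.]
px 441.0 66.0 n 99 rect [704.6 327.3] [35.7 10.1] ang 42.5 circ [706.3 325.4] 17.9 mean [0.7062 0.3295 0.024 ] bgr [213. 237. 243.]
px 265.0 80.0 n 328 rect [503.9 330.2] [26.5 26.8] ang 58.2 circ [504.1 330.2] 13.8 mean [0.5042 0.3301 0.0253] bgr [ 43. 167. 226.]
px 439.0 108.0 n 106 rect [702.6 286.7] [11.9 42.2] ang 42.8 circ [705.5 289.4] 21.2 mean [0.7052 0.2829 0.0242] bgr [198. 228. 238.]
px 325.0 138.0 n 798 rect [569.7 257.9] [34.3 34.3] ang 31.9 circ [569.1 258.4] 22.8 mean [0.5694 0.2586 0.0241] bgr [238. 247. 244.]
px 222.0 167.0 n 820 rect [442.4 235.1] [38.4 39.3] ang 83.5 circ [442.3 234.7] 20.0 mean [0.4426 0.2351 0.0238] bgr [233. 242. 239.]
```

View pics/w8.png

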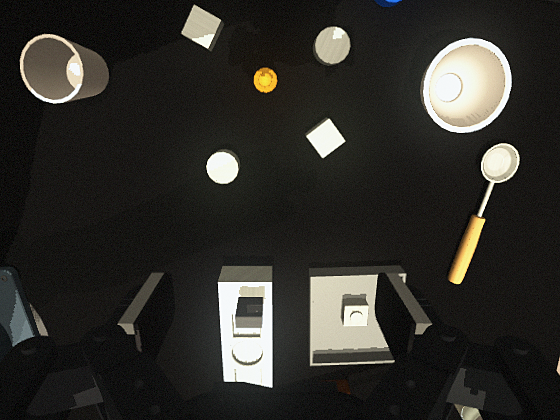

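```bash
python3 -c "
from h import *
go((.4424,.235,.029),-5)"
```

```text
at [0.5054 0.2341 0.3179] jaw -5.16 -> slide [ 0.2887 -0.0639  0.0049] twist [-0.0029 -0.0003 -0.0037] deg 0.3 q7 -22.2 F [-0.  -0.1 -0.7] w 0.0852 t 15.55
```

```bash
python3 -m crank '{"twist":[[0,0,0],[-0.003,0,-0.004],[-0.003,0,-0.004],[-0.003,0,-0.004],[-0.003,0,-0.004],[-0.003,0,-0.004],[-0.003,0,-0.004]],"slide":[[0.04,-0.03,0],[0.09,-0.064,0.005],[0.14,-0.064,0.005],[0.19,-0.064,0.005],[0.22,-0.064,0.005],[0.23,-0.064,0.005],[0.23,-0.064,0.005]],"hand":[1,1,1,1,1,1,1]}';python3 -c "
from h import *
go((.4424,.235,.029),-5)"; python3 blanks.py | grep -v "n 10"
```

```text
clock: 16.42
ee_pos: [0.4418, 0.2362, 0.0879]
tool_rot: [-135.0, 89.9, 130.1]
contact_force: [-0.5, 0.3, 0.5]
gripper_width: 0.0854
at [0.4418 0.2362 0.0879] jaw -4.91 -> slide [0.0589 0.0008 0.0012] twist [ 0.0016 -0.0007  0.0007] deg 0.1 q7 -15.5 F [-0.5  0.3  0.5] w 0.0854 t 16.425
px 14.0 44.0 n 677 rect [313.1 353.6] [44.6 12.1] ang 72.7 circ [307.7 355.3] 22.3 mean [0.315  0.3541 0.0242] bgr [156. 179. 196.]
px 526.0 10.0 n 1267 rect [580.5 346.8] [12.1 35.4] ang 88.0 circ [580.7 351.9] 17.7 mean [0.58   0.3478 0.0238] bgr [246. 249. 250.]
px 375.0 56.0 n 1486 rect [503.5 330.1] [27.3 27.2] ang 58.0 circ [504.1 330.3] 14.1 mean [0.5012 0.3298 0.0252] bgr [ 74. 225. 250.]
px 491.0 180.0 n 3407 rect [569.1 258.5] [34.8 35.1] ang 32.8 circ [569.3 258.4] 23.6 mean [0.5682 0.2592 0.0238] bgr [250. 251. 252.]
px 276.0 236.0 n 3276 rect [442.3 234.4] [39.1 39.3] ang 24.2 circ [442.1 234.4] 20.1 mean [0.4423 0.2353 0.0238] bgr [253. 254. 254.]
```

```bash
python3 -m crank '{"twist":[[0,0,0],[0,0,0],[0,0,0],[0,0,0],[0,0,0],[0,0,0],[0,0,0],[0,0,0]],"slide":[[0.03,0.001,0.0015],[0.052,0.001,0.0015],[0.059,0.001,0.0015],[0.059,0.001,0.0015],[0.059,0.001,0.0015],[0.059,0.001,0.0015],[0.059,0.001,0.0015],[0.059,0.001,0.0015]],"hand":[1,1,1,0.5,0,0,0,0]}';python3 -c "
from h import *
go((.4424,.235,.029),-5)"
```

```text
clock: 17.48
ee_pos: [0.4426, 0.2359, 0.03]
tool_rot: [165.5, 89.8, 70.7]
contact_force: [-1.9, -1.4, 13.9]
gripper_width: 0.037
at [0.4426 0.2359 0.03  ] jaw -4.82 -> slide [ 0.001  -0.0001  0.0009] twist [ 0.0032 -0.0026 -0.0007] deg 0.2 q7 -12.1 F [-1.9 -1.4 13.9] w 0.037 t 17.475
```

```bash
python3 -m crank '{"twist":[[0,0,0],[0,0,0],[0,0,0],[0,0,0],[0,0,0],[0,0,0],[0,0,0],[0,0,0]],"slide":[[-0.01,0,0],[-0.05,0,0],[-0.1,0,0],[-0.12,0,0.05],[-0.12,0,0.11],[-0.12,0,0.17],[-0.12,0,0.2],[-0.12,0,0.2]],"hand":[0,0,0,0,0,0,0,0]}'
cat > held.py <<'E'
from h import *
import sys
d=snap('wrist',sys.argv[1]);s,R=state();X=cloud(d)
T=(X-s["ee_pos"])@R   # tool coords
with np.errstate(invalid='ignore'):
    m=(T[...,0]<0.006)&(T[...,0]>-.010)&(abs(T[...,1])<.03)&(abs(T[...,2])<.03)
vals=T[m];h=np.histogram(vals[:,0],bins=16,range=(-.010,.006));print(h[0])
k=np.argmax(h[0]);x0=h[1][k]
P=vals[abs(vals[:,0]-x0-.0005)<.0018]
r=cv2.minAreaRect((P[:,1:]*1000).astype(np.float32));c=cv2.minEnclosingCircle((P[:,1:]*1000).astype(np.float32))
print("top at tool x",np.median(P[:,0]).round(4),"rect y,z",r,"circ",c)
E
python3 held.py w9.png
python3 -c "
from h import *
go((.4443,-.0255,.1),-5)"
```

```text
clock: 18.48
ee_pos: [0.4249, 0.0338, 0.1491]
tool_rot: [-165.3, 89.9, 99.7]
contact_force: [0.2, 1.1, -1.7]
gripper_width: 0.0366
[ 114   94  106  101   93  102   92   94   79  100   92   83   89   76
  302 2756]
top at tool x 0.0056 rect y,z ((-2.561115264892578, -1.9967460632324219), (48.06712341308594, 44.86712646484375), 36.973976135253906) circ ((-0.026592254638671875, -5.362001895904541), 29.9708194732666)
at [0.4252 0.0354 0.149 ] jaw -4.96 -> slide [0.0489 0.0243 0.0591] twist [ 0.0008 -0.0015  0.0003] deg 0.1 q7 3.1 F [ 0.1  0.8 -1.6] w 0.0368 t 18.525
```

View pics/w9.png

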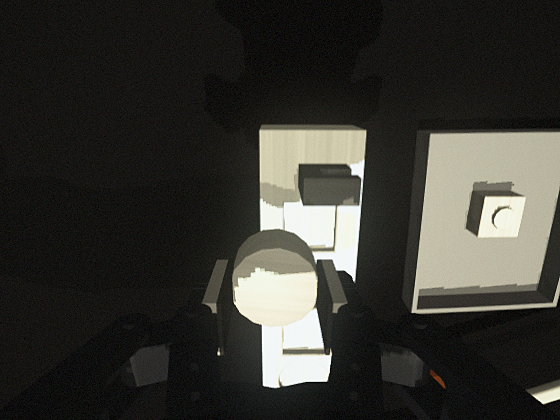

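```bash
sed -i 's/T\[...,0\]<0.006/T[...,0]<0.016/; s/bins=16,range=(-.010,.006)/bins=26,range=(-.010,.016)/; s/<.0018/<.0015/;s/abs(T\[...,1\])<.03/abs(T[...,1])<.026/' held.py; python3 held.py w10.png; python3 -c "
from h import *
go((.4443,-.0255,.1),-5)"
```

```text
[  74   87   77   70   77   74   71   81   53   79   68   71   68   62
  277 2630 2570  328  121   98   76   77   78   66   57   65]
top at tool x 0.006 rect y,z ((3.3340930938720703, 1.9180545806884766), (39.879268646240234, 48.11827850341797), 73.92068481445312) circ ((-0.18866969645023346, -3.320835590362549), 25.998886108398438)
at [0.4254 0.0364 0.1488] jaw -4.84 -> slide [0.0487 0.0241 0.0602] twist [ 0.0028 -0.0017  0.0003] deg 0.2 q7 3.1 F [ 0.2  1.3 -1.8] w 0.0368 t 18.575
```

```bash
cat >> held.py <<'E'
Q=P[abs(P[:,1])<.006]; zz=np.sort(Q[:,2]);print("z extents near y=0",np.percentile(zz,[0.5,99.5]).round(4),"mid",np.percentile(zz,[.5,99.5]).mean().round(4))
E
python3 held.py w10.png; python3 -c "
from h import *
go((.4443,-.0255,.1),-5)"
```

```text
[  76   79   75   74   81   74   68   73   69   79   68   61   66   62
  284 2554 2607  344  137   95   76   70   63   77   74   54]
top at tool x 0.006 rect y,z ((-3.8180789947509766, 1.1517505645751953), (47.88069534301758, 39.961219787597656), 16.800275802612305) circ ((-0.24246008694171906, -3.7960879802703857), 25.96462059020996)
z extents near y=0 [-0.0173  0.0211] mid 0.0019
at [0.4255 0.037  0.1487] jaw -4.77 -> slide [0.0486 0.0239 0.0608] twist [ 0.0041 -0.0017  0.0004] deg 0.3 q7 3.1 F [ 1.   0.6 -0.5] w 0.0369 t 18.625
```

```bash
python3 -c "
from h import *
go((.4443,-.0236,.085),-5)"
```

```text
at [0.4255 0.037  0.1487] jaw -4.77 -> slide [0.0636 0.0238 0.0589] twist [ 0.0041 -0.0017  0.0004] deg 0.3 q7 3.1 F [ 1.   0.6 -0.5] w 0.0369 t 18.625
```

```bash
python3 -m crank '{"twist":[[0.003,-0.001,0],[0.003,-0.001,0],[0.003,-0.001,0],[0.003,-0.001,0],[0.003,-0.001,0],[0.003,-0.001,0]],"slide":[[0,0.024,0.04],[0.02,0.024,0.059],[0.05,0.024,0.059],[0.063,0.024,0.059],[0.063,0.024,0.059],[0.063,0.024,0.059]],"hand":[0,0,0,0,0,0]}';python3 -c "
from h import *
go((.4443,-.0236,.068),-5)"
```

```text
clock: 19.38
ee_pos: [0.4448, -0.0241, 0.086]
tool_rot: [154.9, 90.0, 59.9]
contact_force: [-0.6, -0.3, -1.9]
gripper_width: 0.0367
at [ 0.4448 -0.0241  0.086 ] jaw -4.93 -> slide [ 0.018  -0.0005 -0.0005] twist [ 0.0012 -0.0003 -0.0001] deg 0.1 q7 15.8 F [-0.6 -0.3 -1.9] w 0.0367 t 19.375
```

```bash
python3 -m crank '{"twist":[[0,0,0],[0,0,0],[0,0,0],[0,0,0]],"slide":[[0.006,0,0],[0.012,0,0],[0.018,0,0],[0.018,0,0]],"hand":[0,0,0,0]}';python3 -c "
from h import *
go((.4443,-.0236,.068),-5)"
```

```text
clock: 19.88
ee_pos: [0.4443, -0.0245, 0.0679]
tool_rot: [-175.6, 89.9, 89.4]
contact_force: [-2.9, 1.8, 18.3]
gripper_width: 0.037
at [ 0.4443 -0.0245  0.0679] jaw -5.01 -> slide [-0.0001 -0.0001 -0.0009] twist [-0.0002 -0.0011  0.0001] deg 0.1 q7 17.0 F [-2.9  1.8 18.3] w 0.037 t 19.875
```

```bash
python3 -m crank '{"twist":[[0,0,0],[0,0,0],[0,0,0],[0,0,0],[0,0,0],[0,0,0],[0,0,0],[0,0,0]],"slide":[[0,0,0],[0,0,0],[0,0,0],[-0.03,0,0],[-0.08,0,0],[-0.14,0,-0.02],[-0.18,0,-0.02],[-0.18,0,-0.02]],"hand":[0.6,0.7,0.8,0.8,0.8,1,1,1]}';python3 die.py 2>/dev/null; python3 -c "
from h import *
go((.55,.27,.25),30)"
```

```text
clock: 20.88
ee_pos: [0.4476, -0.0044, 0.2499]
tool_rot: [112.0, 89.7, 17.0]
contact_force: [-0.1, 1.0, -0.2]
gripper_width: 0.0852
((442.3594665527344, -48.254547119140625), (274.5531005859375, 70.57426452636719), 84.84098052978516) 0.04491497602882799
centre [ 0.44235947 -0.04825455] yaw -5.159019470214847
r1 [ 0.4362 -0.117 ] centre z 0.0378 ring z 0.0379 piece mean [nan nan] 0
s1 [ 0.4403 -0.0712] centre z 0.0378 ring z 0.038 piece mean [ 0.4426 -0.0432] 53
r2 [ 0.4444 -0.0253] centre z 0.0618 ring z 0.0619 piece mean [ 0.4443 -0.0243] 1403
s2 [0.4486 0.0205] centre z 0.0378 ring z 0.0379 piece mean [ 0.446  -0.0074] 90
at [ 0.4467 -0.0043  0.2483] jaw -4.94 -> slide [-0.0012  0.0794 -0.2822] twist [-6.097e-01 -6.000e-04 -2.200e-03] deg 34.9 q7 2.3 F [ 0.7 -0.9 -0.5] w 0.0854 t 20.925
```

```bash
python3 -m crank '{"twist":[[-0.1,0,0],[-0.2,0,0],[-0.3,0,0],[-0.4,0,0],[-0.5,0,0],[-0.6,0,0],[-0.65,0,0],[-0.65,0,0],[-0.65,0,0]],"slide":[[0,0.03,-0.06],[0,0.06,-0.12],[0,0.08,-0.18],[0,0.1,-0.24],[0.02,0.1,-0.27],[0.06,0.1,-0.27],[0.1,0.1,-0.27],[0.1,0.1,-0.27],[0.1,0.1,-0.27]],"hand":[1,1,1,1,1,1,1,1,1]}'; python3 blanks.py wrist w11.png; python3 -c "
from h import *
go((.5693,.2585,.025),32.3)"
```

```text
clock: 22.05
ee_pos: [0.5696, 0.2553, 0.1478]
tool_rot: [-129.4, 90.0, 172.8]
contact_force: [-0.3, 0.4, 0.2]
gripper_width: 0.0854
px 252.0 66.0 n 893 rect [503.8 330.2] [27.1 26.9] ang 31.9 circ [504.  330.3] 14.0 mean [0.5047 0.3302 0.0252] bgr [ 44. 173. 230.]
px 499.0 74.0 n 2602 rect [651.9 419.6] [39.4 39.6] ang 39.2 circ [652.  419.3] 20.4 mean [0.651  0.4189 0.024 ] bgr [172.  78.  22.]
px 371.0 90.0 n 2657 rect [582.1 360.6] [39.  39.1] ang 1.4 circ [582.2 360.7] 20.0 mean [0.5816 0.3607 0.024 ] bgr [159. 185. 192.]
px 277.0 200.0 n 2002 rect [569.5 258.7] [34.1 34.5] ang 32.8 circ [569.3 258.7] 23.3 mean [0.5691 0.2593 0.0238] bgr [220. 237. 240.]
px 488.0 217.0 n 68 rect [714.4 335.1] [11.6  5.4] ang 18.0 circ [714.8 333.9] 6.0 mean [0.7149 0.335  0.0245] bgr [224. 243. 247.]
px 437.0 274.0 n 104 rect [712.1 276.5] [ 5.9 16.8] ang 74.1 circ [711.8 275.4] 8.4 mean [0.7128 0.2762 0.0245] bgr [202. 229. 239.]
at [0.57   0.2555 0.1485] jaw 32.16 -> slide [ 0.1235  0.0009 -0.0028] twist [-0.0024 -0.0003 -0.0011] deg 0.2 q7 15.1 F [ 0.6 -0.5  0.7] w 0.0853 t 22.1
```

View pics/w11.png

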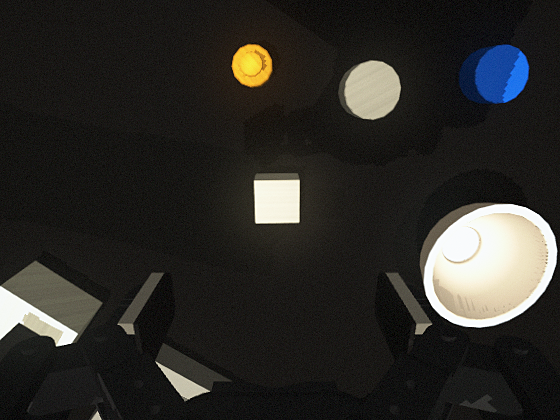

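```bash
python3 -m crank '{"twist":[[-0.006,0,0],[-0.006,0,0],[-0.006,0,0],[-0.006,0,0],[-0.006,0,0],[-0.006,0,0],[-0.006,0,0],[-0.006,0,0],[-0.006,0,0],[-0.006,0,0]],"slide":[[0.05,0.001,-0.003],[0.09,0.001,-0.003],[0.115,0.001,-0.003],[0.123,0.001,-0.003],[0.123,0.001,-0.003],[0.123,0.001,-0.003],[0.123,0.001,-0.003],[0.123,0.001,-0.003],[0.123,0.001,-0.003],[0.123,0.001,-0.003]],"hand":[1,1,1,1,1,0.5,0,0,0,0]}'; python3 -c "
from h import *
go((.5693,.2585,.025),32.3)"
```

```text
clock: 23.35
ee_pos: [0.5687, 0.2589, 0.0253]
tool_rot: [130.7, 89.9, 73.3]
contact_force: [-0.7, 0.0, 8.8]
gripper_width: 0.0319
at [0.5687 0.2589 0.0253] jaw 32.6 -> slide [0.0003 0.0003 0.0007] twist [ 0.0052 -0.0006 -0.0007] deg 0.3 q7 17.7 F [-0.7  0.   8.8] w 0.0319 t 23.35
```

```bash
python3 -m crank '{"twist":[[0,0,0],[0,0,0],[0,0,0],[0,0,0]],"slide":[[-0.01,0,0],[-0.05,0,0],[-0.1,0,0],[-0.12,0,0]],"hand":[0,0,0,0]}'; python3 -c "
from h import *
go((.4484,.0205,.12),-5)"
```

```text
clock: 23.85
ee_pos: [0.5695, 0.2589, 0.1477]
tool_rot: [90.2, 89.8, 32.8]
contact_force: [0.4, -0.2, -2.6]
gripper_width: 0.0327
at [0.5695 0.2589 0.1477] jaw 32.59 -> slide [ 0.0269 -0.2305  0.1357] twist [ 0.656  -0.0011 -0.0033] deg 37.6 q7 15.3 F [ 0.4 -0.2 -2.6] w 0.0327 t 23.85
```

```bash
python3 -m crank '{"twist":[[0.15,0,0],[0.3,0,0],[0.45,0,0],[0.6,0,0],[0.656,-0.001,-0.003],[0.656,-0.001,-0.003],[0.656,-0.001,-0.003],[0.656,-0.001,-0.003]],"slide":[[0,-0.05,0.03],[0,-0.1,0.06],[0,-0.15,0.09],[0,-0.2,0.12],[0.01,-0.2305,0.136],[0.027,-0.2305,0.136],[0.027,-0.2305,0.136],[0.027,-0.2305,0.136]],"hand":[0,0,0,0,0,0,0,0]}'; python3 held.py w12.png; python3 -c "
from h import *
go((.4484,.0205,.082),-5)"
```

```text
clock: 24.85
ee_pos: [0.4479, 0.0203, 0.1179]
tool_rot: [-61.8, 89.8, -156.7]
contact_force: [-0.8, -0.6, -1.6]
gripper_width: 0.032
[  97   84   98   88   76   75   82   72   97  124 1660 3329  660  148
  121  112  117  110   87   99   63   77   74   77   62   70]
top at tool x 0.0013 rect y,z ((0.061603546142578125, 0.9103450775146484), (34.86281967163086, 51.8539924621582), 89.18702697753906) circ ((-0.020866340026259422, -2.2140445709228516), 26.427579879760742)
z extents near y=0 [-0.0161  0.0176] mid 0.0008
at [0.448  0.0203 0.1179] jaw -4.94 -> slide [ 0.0359  0.0005 -0.0002] twist [0.001  0.0014 0.0024] deg 0.2 q7 8.9 F [-0.5  1.7 -1.4] w 0.0323 t 24.9
```

View pics/w12.png

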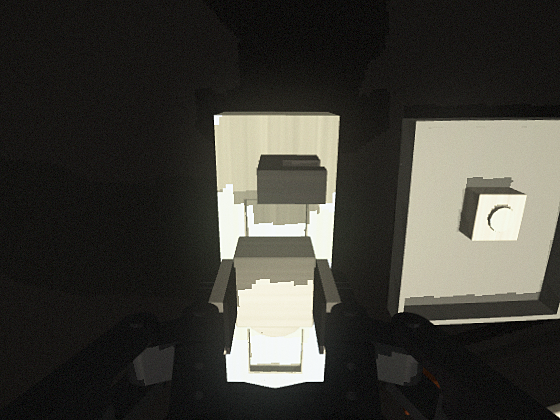

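```bash
python3 -m crank '{"twist":[[0.001,0.001,0.002],[0.001,0.001,0.002],[0.001,0.001,0.002],[0.001,0.001,0.002]],"slide":[[0.025,0,-0.001],[0.041,0,-0.001],[0.041,0,-0.001],[0.041,0,-0.001]],"hand":[0,0,0,0]}'; python3 -c "
from h import *
go((.4484,.0212,.0633),-5)"
```

```text
clock: 25.4
ee_pos: [0.4479, 0.021, 0.077]
tool_rot: [-32.7, 90.0, -127.8]
contact_force: [0.7, -1.6, -2.0]
gripper_width: 0.0322
at [0.4479 0.021  0.077 ] jaw -5.02 -> slide [ 0.0137  0.0005 -0.0002] twist [-0.0004  0.0006  0.0004] deg 0.0 q7 12.0 F [ 0.7 -1.6 -2. ] w 0.0322 t 25.4
```

```bash
python3 -m crank '{"twist":[[0,0,0],[0,0,0],[0,0,0],[0,0,0]],"slide":[[0.005,0.0005,0],[0.009,0.0005,0],[0.0135,0.0005,0],[0.0135,0.0005,0]],"hand":[0,0,0,0]}'; python3 -c "
from h import *
go((.4484,.0212,.0633),-5)"
```

```text
clock: 25.9
ee_pos: [0.448, 0.0208, 0.0632]
tool_rot: [-83.2, 90.0, -178.3]
contact_force: [-1.7, 0.3, 10.6]
gripper_width: 0.0324
at [0.448  0.0208 0.0632] jaw -5.06 -> slide [-0.0001  0.0004 -0.0004] twist [-0.001   0.0001  0.0008] deg 0.1 q7 13.0 F [-1.7  0.3 10.6] w 0.0324 t 25.9
```

Seated at expected height. Release and retreat, verify.

```bash
python3 -m crank '{"twist":[[0,0,0],[0,0,0],[0,0,0],[0,0,0],[0,0,0],[0,0,0],[0,0,0],[0,0,0]],"slide":[[0,0,0],[0,0,0],[0,0,0],[-0.03,0,0],[-0.08,0,0],[-0.14,0,0.02],[-0.18,0,0.02],[-0.18,0,0.02]],"hand":[0.6,0.7,0.8,0.8,0.8,1,1,1]}';python3 die.py 2>/dev/null; python3 -c "
from h import *
go((.55,.27,.25),30)
go((.582,.345,.15),-5)"
```

```text
clock: 26.9
ee_pos: [0.4478, 0.0009, 0.2455]
tool_rot: [105.3, 89.8, 10.3]
contact_force: [-0.2, 0.2, -0.7]
gripper_width: 0.0856
((442.2966003417969, -48.55479431152344), (275.0009765625, 70.57714080810547), 84.89676666259766) 0.04492377012799803
centre [ 0.4422966  -0.04855479] yaw -5.103233337402351
r1 [ 0.4362 -0.1173] centre z 0.0378 ring z 0.0378 piece mean [nan nan] 0
s1 [ 0.4403 -0.0715] centre z 0.038 ring z 0.0379 piece mean [nan nan] 43
r2 [ 0.4443 -0.0256] centre z 0.0618 ring z 0.0618 piece mean [ 0.4443 -0.0241] 1421
s2 [0.4484 0.0202] centre z 0.0619 ring z 0.0619 piece mean [0.4477 0.0196] 1566
at [0.4469 0.0012 0.2438] jaw -5.02 -> slide [-0.0059  0.0793 -0.2768] twist [-6.112e-01 -1.000e-04 -1.500e-03] deg 35.0 q7 2.6 F [-0.7 -0.2 -0.8] w 0.0854 t 26.95
at [0.4469 0.0012 0.2438] jaw -5.02 -> slide [ 0.0942  0.1044 -0.3542] twist [-0.0003 -0.0005 -0.0014] deg 0.1 q7 2.6 F [-0.7 -0.2 -0.8] w 0.0854 t 26.95
```

```bash
python3 -m crank '{"twist":[[0,0,0],[0,0,0],[0.05,0,0],[0.1,0,0],[0.17,0,0],[0.17,0,0],[0.17,0,0],[0.17,0,0],[0.17,0,0]],"slide":[[0,0.02,-0.06],[0,0.04,-0.12],[0,0.06,-0.18],[0,0.08,-0.24],[0,0.1,-0.3],[0.04,0.104,-0.345],[0.09,0.104,-0.354],[0.1,0.104,-0.354],[0.1,0.104,-0.354]],"hand":[1,1,1,1,1,0.8,0.8,0.8,0.8]}'; python3 blanks.py wrist w13.png; python3 -c "
from h import *
go((.582,.3607,.025),-15)"
```

```text
clock: 28.08
ee_pos: [0.581, 0.3429, 0.1421]
tool_rot: [-29.3, 89.8, -134.1]
contact_force: [-0.2, 0.4, 0.3]
gripper_width: 0.0686
px 348.0 73.0 n 2903 rect [651.9 419.7] [39.1 38.8] ang 9.2 circ [652.1 419.3] 20.1 mean [0.6517 0.4199 0.024 ] bgr [197.  99.  35.]
px 271.0 181.0 n 2293 rect [582.7 361.1] [38.8 39.2] ang 4.4 circ [582.5 361. ] 20.0 mean [0.5828 0.3618 0.0239] bgr [231. 241. 237.]
px 74.0 190.0 n 2044 rect [439.6 393.3] [34.7 35.4] ang 56.6 circ [439.2 392.6] 23.7 mean [0.4407 0.3935 0.0239] bgr [212. 230. 230.]
px 451.0 240.0 n 400 rect [703.5 285.1] [12.1 42.4] ang 45.5 circ [705.5 287.1] 21.3 mean [0.7049 0.2825 0.0243] bgr [192. 223. 235.]
px 185.0 241.0 n 604 rect [505.1 331.6] [25.2 27.6] ang 38.8 circ [504.4 330.9] 14.0 mean [0.5079 0.3339 0.0249] bgr [ 33. 130. 189.]
at [0.5819 0.343  0.1436] jaw -14.89 -> slide [ 0.1186 -0.0044 -0.0172] twist [ 0.0019  0.0009 -0.0001] deg 0.1 q7 -29.5 F [ 0.9  0.5 -0.3] w 0.068 t 28.125
```

View pics/w13.png

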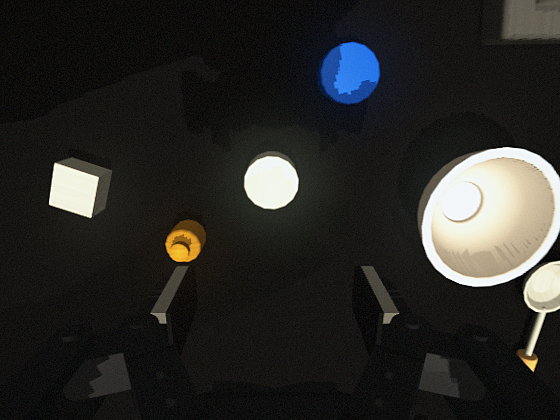

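```bash
python3 -m crank '{"twist":[[0,0,0],[0,0,0],[0,0,0],[0,0,0],[0,0,0],[0,0,0],[0,0,0],[0,0,0],[0,0,0],[0,0,0]],"slide":[[0.03,-0.004,-0.0175],[0.07,-0.004,-0.0175],[0.1,-0.004,-0.0175],[0.118,-0.004,-0.0175],[0.118,-0.004,-0.0175],[0.118,-0.004,-0.0175],[0.118,-0.004,-0.0175],[0.118,-0.004,-0.0175],[0.118,-0.004,-0.0175],[0.118,-0.004,-0.0175]],"hand":[0.8,0.8,0.8,0.8,0.8,0.4,0,0,0,0]}'; python3 -c "
from h import *
go((.582,.3607,.025),-15)"
```

```text
clock: 29.38
ee_pos: [0.5825, 0.3626, 0.0266]
tool_rot: [137.5, 89.9, 32.7]
contact_force: [-0.8, -1.5, 7.9]
gripper_width: 0.0374
at [0.5825 0.3626 0.0266] jaw -14.79 -> slide [ 0.0016 -0.      0.002 ] twist [ 0.0036 -0.0012 -0.0011] deg 0.2 q7 -27.4 F [-0.8 -1.5  7.9] w 0.0374 t 29.375
```

```bash
python3 -m crank '{"twist":[[0,0,0],[0,0,0],[0,0,0],[-0.05,0,0],[-0.1,0,0],[-0.17,0,0],[-0.17,0,0],[-0.17,0,0]],"slide":[[-0.01,0,0],[-0.05,0,0.02],[-0.1,0,0.06],[-0.12,0,0.12],[-0.12,-0.01,0.18],[-0.12,-0.02,0.23],[-0.12,-0.02,0.25],[-0.12,-0.02,0.25]],"hand":[0,0,0,0,0,0,0,0]}'; python3 -c "
from h import *
go((.4362,-.1172,.12),-5)"
```

```text
clock: 30.38
ee_pos: [0.4988, 0.1247, 0.1456]
tool_rot: [-56.3, 90.0, -151.6]
contact_force: [0.7, 1.0, -2.5]
gripper_width: 0.0374
at [0.4988 0.1247 0.1456] jaw -5.21 -> slide [ 0.0256 -0.0403  0.2466] twist [-0.0037  0.      0.0001] deg 0.2 q7 -5.0 F [ 0.7  1.  -2.5] w 0.0374 t 30.375
```

```bash
python3 -m crank '{"twist":[[-0.003,0,0],[-0.003,0,0],[-0.003,0,0],[-0.003,0,0],[-0.003,0,0],[-0.003,0,0],[-0.003,0,0],[-0.003,0,0]],"slide":[[0,-0.02,0.06],[0,-0.04,0.12],[0,-0.04,0.18],[0.01,-0.04,0.23],[0.025,-0.04,0.2466],[0.025,-0.04,0.2466],[0.025,-0.04,0.2466],[0.025,-0.04,0.2466]],"hand":[0,0,0,0,0,0,0,0]}'; python3 held.py w14.png; python3 -c "
from h import *
go((.4362,-.1172,.078),-5)"
```

```text
clock: 31.38
ee_pos: [0.4377, -0.115, 0.1203]
tool_rot: [-53.7, 90.0, -148.5]
contact_force: [-0.6, -0.2, -2.0]
gripper_width: 0.0373
[  81   93   76   73   72   81   71   75   65   74   70  777 3525 1579
  198  135  120  118  102   95   82   80   75   61   65   67]
top at tool x 0.0026 rect y,z ((-3.3195056915283203, 0.07940864562988281), (48.69092559814453, 39.69499969482422), 16.34308433532715) circ ((0.00871464516967535, -4.82934045791626), 26.172557830810547)
z extents near y=0 [-0.0182  0.0201] mid 0.0009
at [ 0.4375 -0.1152  0.1203] jaw -4.75 -> slide [ 0.0423 -0.0012  0.0021] twist [0.0044 0.0005 0.0005] deg 0.3 q7 24.4 F [ 0.1 -0.4 -0.9] w 0.0372 t 31.425
```

View pics/w14.png

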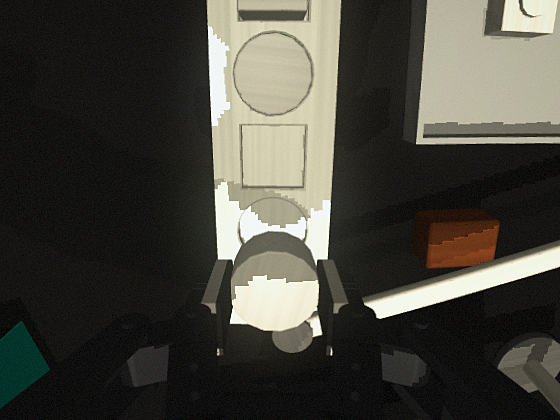

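```bash
python3 -m crank '{"twist":[[0.003,0,0],[0.003,0,0],[0.003,0,0],[0.003,0,0]],"slide":[[0.025,-0.0012,0.0008],[0.042,-0.0012,0.0008],[0.042,-0.0012,0.0008],[0.042,-0.0012,0.0008]],"hand":[0,0,0,0]}'; python3 -c "
from h import *
go((.4362,-.1160,.0646),-5)"
```

```text
clock: 31.92
ee_pos: [0.4359, -0.1169, 0.0785]
tool_rot: [-37.0, 89.9, -132.0]
contact_force: [-0.1, 0.3, -1.8]
gripper_width: 0.0375
at [ 0.4359 -0.1169  0.0785] jaw -5.02 -> slide [ 0.0139  0.0002 -0.0009] twist [-0.0003  0.0007  0.0006] deg 0.1 q7 27.3 F [-0.1  0.3 -1.8] w 0.0375 t 31.925
```

```bash
python3 -m crank '{"twist":[[0,0,0],[0,0,0],[0,0,0],[0,0,0]],"slide":[[0.004,0,-0.001],[0.009,0,-0.001],[0.014,0,-0.001],[0.014,0,-0.001]],"hand":[0,0,0,0]}'; python3 -c "
from h import *
go((.4362,-.1160,.0646),-5)"
```

```text
clock: 32.42
ee_pos: [0.4357, -0.1161, 0.0645]
tool_rot: [-77.4, 90.0, -172.5]
contact_force: [-2.1, 2.1, 14.5]
gripper_width: 0.0372
at [ 0.4357 -0.1161  0.0645] jaw -5.06 -> slide [-0.0001  0.0005 -0.0001] twist [-0.001   0.0001  0.0004] deg 0.1 q7 28.1 F [-2.1  2.1 14.5] w 0.0372 t 32.425
```

```bash
python3 -m crank '{"twist":[[0,0,0],[0,0,0],[0,0,0],[0,0,0],[0,0,0],[0,0,0],[0,0,0],[0,0,0]],"slide":[[0,0,0],[0,0,0],[0,0,0],[-0.03,0,0],[-0.08,0,-0.02],[-0.14,0,-0.06],[-0.18,0,-0.08],[-0.18,0,-0.08]],"hand":[0.6,0.7,0.8,0.8,0.8,1,1,1]}';python3 die.py 2>/dev/null; python3 blanks.py top; python3 -c "
from h import *
go((.43,.38,.15),56)"
```

```text
clock: 33.42
ee_pos: [0.4447, -0.0343, 0.2466]
tool_rot: [104.4, 89.7, 9.5]
contact_force: [0.9, -0.4, -0.2]
gripper_width: 0.0855
((442.38232421875, -48.70802307128906), (274.75347900390625, 70.84336853027344), 84.99872589111328) 0.044934583541475115
centre [ 0.44238232 -0.04870802] yaw -5.001274108886719
r1 [ 0.4364 -0.1174] centre z 0.062 ring z 0.0619 piece mean [ 0.4357 -0.1148] 1286
s1 [ 0.4404 -0.0716] centre z 0.0379 ring z 0.0378 piece mean [ 0.4386 -0.0844] 183
r2 [ 0.4444 -0.0258] centre z 0.0618 ring z 0.0619 piece mean [ 0.4442 -0.0246] 1509
s2 [0.4484 0.02  ] centre z 0.0622 ring z 0.0621 piece mean [0.4478 0.0188] 1611
px 144.0 175.0 n 63 rect [652.4 424.6] [27.1 36.5] ang 88.4 circ [652.2 420.1] 20.3 mean [0.6515 0.4225 0.0237] bgr [233. 111.  28.]
px 151.0 242.0 n 85 rect [440.  391.3] [35.7 34.1] ang 56.7 circ [440.3 391. ] 23.3 mean [0.4391 0.3922 0.0239] bgr [227. 237. 232.]
at [ 0.4427 -0.036   0.2438] jaw -4.97 -> slide [ 0.0937 -0.0487 -0.4133] twist [-1.0642e+00 -0.0000e+00  9.0000e-04] deg 61.0 q7 6.2 F [ 0.4 -0.4  0.4] w 0.0853 t 33.525
```

```bash
python3 -m crank '{"twist":[[-0.15,0,0],[-0.3,0,0],[-0.45,0,0],[-0.6,0,0],[-0.75,0,0],[-0.9,0,0],[-1.065,0,0],[-1.065,0,0],[-1.065,0,0],[-1.065,0,0]],"slide":[[0,0.01,-0.06],[0,0.02,-0.12],[0,0.03,-0.18],[0,0.02,-0.24],[0,0,-0.3],[0,-0.02,-0.36],[0.05,-0.048,-0.413],[0.095,-0.048,-0.413],[0.095,-0.048,-0.413],[0.095,-0.048,-0.413]],"hand":[1,1,1,1,1,1,1,1,1,1]}'; python3 blanks.py wrist w15.png; python3 -c "
from h import *
go((.4393,.393,.025),56)"
```

```text
clock: 34.78
ee_pos: [0.4327, 0.3776, 0.1493]
tool_rot: [-85.3, 89.9, -119.5]
contact_force: [0.7, -0.7, 0.4]
gripper_width: 0.0855
px 174.0 63.0 n 98 rect [311.9 375.7] [ 6. 35.] ang 32.1 circ [309.3 374.1] 17.5 mean [0.3119 0.3776 0.0242] bgr [182. 202. 217.]
px 518.0 209.0 n 1394 rect [572.8 526.4] [ 54.3 236. ] ang 67.1 circ [583.3 551.2] 118.0 mean [0.5485 0.5322 0.0242] bgr [117. 130. 133.]
px 296.0 198.0 n 1986 rect [438.8 393.5] [34.  34.2] ang 56.0 circ [438.8 393.6] 23.3 mean [0.4382 0.3937 0.0239] bgr [248. 252. 253.]
px 276.0 297.0 n 509 rect [502.2 331.9] [26.8 24.2] ang 55.3 circ [503.7 331. ] 13.9 mean [0.4996 0.3337 0.0249] bgr [109. 244. 252.]
at [0.4331 0.378  0.1501] jaw 55.8 -> slide [ 0.1251  0.0159 -0.0033] twist [-0.0034  0.0004 -0.    ] deg 0.2 q7 16.3 F [-0.4  0.  -0.1] w 0.0853 t 34.825
```

View pics/w15.png

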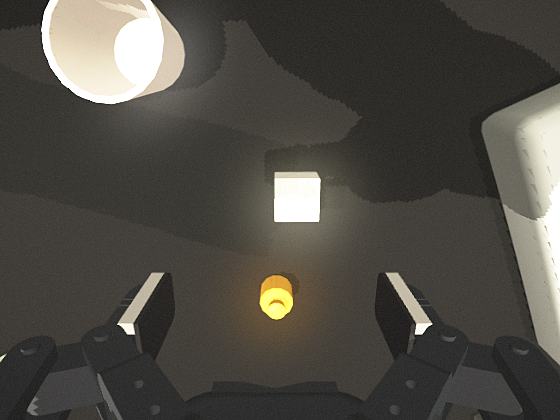

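```bash
python3 -m crank '{"twist":[[-0.003,0,0],[-0.003,0,0],[-0.003,0,0],[-0.003,0,0],[-0.003,0,0],[-0.003,0,0],[-0.003,0,0],[-0.003,0,0],[-0.003,0,0],[-0.003,0,0]],"slide":[[0.04,0.016,-0.0035],[0.08,0.016,-0.0035],[0.11,0.016,-0.0035],[0.125,0.016,-0.0035],[0.125,0.016,-0.0035],[0.125,0.016,-0.0035],[0.125,0.016,-0.0035],[0.125,0.016,-0.0035],[0.125,0.016,-0.0035],[0.125,0.016,-0.0035]],"hand":[1,1,1,1,1,0.5,0,0,0,0]}'; python3 -c "
from h import *
go((.439,.3933,.025),56)"
```

```text
clock: 36.08
ee_pos: [0.4374, 0.3947, 0.0247]
tool_rot: [-179.5, 90.0, 146.6]
contact_force: [-1.0, -1.2, 8.4]
gripper_width: 0.0325
at [0.4374 0.3947 0.0247] jaw 56.15 -> slide [-0.0003 -0.0003  0.0021] twist [ 0.0026 -0.0005  0.    ] deg 0.2 q7 17.3 F [-1.  -1.2  8.4] w 0.0325 t 36.075
```

```bash
python3 -m crank '{"twist":[[0,0,0],[0,0,0],[0,0,0],[0,0,0]],"slide":[[-0.01,0,0],[-0.05,0,0],[-0.1,0,0],[-0.12,0,0]],"hand":[0,0,0,0]}'; python3 -c "
from h import *
go((.46,.15,.15),-5)
go((.4403,-.07,.12),-5)"
```

```text
clock: 36.58
ee_pos: [0.4381, 0.3951, 0.1469]
tool_rot: [87.6, 89.9, 53.7]
contact_force: [-0.2, -0.1, -3.7]
gripper_width: 0.0326
at [0.4381 0.3951 0.1469] jaw 56.14 -> slide [-0.0035 -0.1913  0.1547] twist [ 1.0671 -0.0013 -0.0024] deg 61.1 q7 15.9 F [-0.2 -0.1 -3.7] w 0.0326 t 36.575
at [0.4381 0.3951 0.1469] jaw 56.14 -> slide [ 0.026  -0.3851  0.2609] twist [ 1.0671 -0.0013 -0.0024] deg 61.1 q7 15.9 F [-0.2 -0.1 -3.7] w 0.0326 t 36.575
```

```bash
python3 -m crank '{"twist":[[0.15,0,0],[0.3,0,0],[0.45,0,0],[0.6,0,0],[0.75,0,0],[0.9,0,0],[1.067,-0.001,-0.002],[1.067,-0.001,-0.002],[1.067,-0.001,-0.002],[1.067,-0.001,-0.002]],"slide":[[0,-0.048,0.04],[0,-0.096,0.08],[0,-0.143,0.12],[0,-0.191,0.155],[0,-0.24,0.18],[0,-0.29,0.21],[0,-0.34,0.235],[0.01,-0.385,0.261],[0.025,-0.385,0.261],[0.025,-0.385,0.261]],"hand":[0,0,0,0,0,0,0,0,0,0]}'; python3 -c "
from h import *
go((.4403,-.07,.12),-5)"
```

```text
clock: 37.83
ee_pos: [0.4389, -0.0709, 0.1187]
tool_rot: [-60.2, 89.8, -155.3]
contact_force: [0.1, 0.2, -2.0]
gripper_width: 0.0322
at [ 0.4389 -0.0709  0.1187] jaw -5.06 -> slide [-0.0013  0.0013 -0.0011] twist [-0.0011  0.0021  0.0038] deg 0.3 q7 19.1 F [ 0.1  0.2 -2. ] w 0.0322 t 37.825
```

```bash
python3 held.py w16.png; python3 -c "
from h import *
go((.4403,-.07,.076),-5)"
```

```text
[  83  100   91   89   72   76   94   74   83  204 2384 2782  420  121
  120  120  111  114   98  101   62   82   78   74   64   73]
top at tool x 0.0011 rect y,z ((-0.14917945861816406, 2.6936779022216797), (51.716670989990234, 35.2089958190918), 0.3833402395248413) circ ((-0.049229152500629425, -0.6045215129852295), 26.549970626831055)
z extents near y=0 [-0.0145  0.0193] mid 0.0024
at [ 0.4393 -0.0704  0.1191] jaw -4.99 -> slide [ 0.0431  0.0011 -0.0006] twist [0.0002 0.0021 0.0031] deg 0.2 q7 19.1 F [ 0.3 -0.1 -2.3] w 0.032 t 37.875
```

View pics/w16.png

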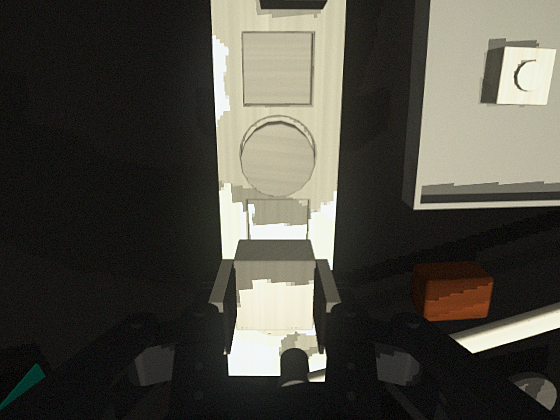

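```bash
python3 -m crank '{"twist":[[0,0.002,0.003],[0,0.002,0.003],[0,0.002,0.003],[0,0.002,0.003]],"slide":[[0.025,0.001,-0.0015],[0.043,0.001,-0.0015],[0.043,0.001,-0.0015],[0.043,0.001,-0.0015]],"hand":[0,0,0,0]}'; python3 -c "
from h import *
go((.4403,-.0691,.063),-5)"
```

```text
clock: 38.38
ee_pos: [0.4411, -0.069, 0.0767]
tool_rot: [75.2, 89.9, -19.7]
contact_force: [-0.2, -0.3, -2.0]
gripper_width: 0.0323
at [ 0.4411 -0.069   0.0767] jaw -4.93 -> slide [ 0.0137 -0.0008  0.0002] twist [ 0.0012  0.0004 -0.0015] deg 0.1 q7 22.3 F [-0.2 -0.3 -2. ] w 0.0323 t 38.375
```

```bash
python3 -m crank '{"twist":[[0.001,0,-0.001],[0.001,0,-0.001],[0.001,0,-0.001],[0.001,0,-0.001]],"slide":[[0.004,-0.0006,0],[0.009,-0.0006,0],[0.0137,-0.0006,0],[0.0137,-0.0006,0]],"hand":[0,0,0,0]}'; python3 -c "
from h import *
go((.4403,-.0691,.063),-5)"
```

```text
clock: 38.88
ee_pos: [0.4401, -0.0693, 0.0626]
tool_rot: [125.5, 90.0, 30.5]
contact_force: [-1.9, 1.1, 12.0]
gripper_width: 0.0323
at [ 0.4401 -0.0693  0.0626] jaw -5.06 -> slide [-0.0004  0.0002 -0.0002] twist [-0.001  -0.0001 -0.0002] deg 0.1 q7 23.2 F [-1.9  1.1 12. ] w 0.0323 t 38.875
```

```bash
python3 -m crank '{"twist":[[0,0,0],[0,0,0],[0,0,0],[0,0,0],[0,0,0],[0,0,0],[0,0,0],[0,0,0]],"slide":[[0,0,0],[0,0,0],[0,0,0],[-0.03,0,0],[-0.08,0,0],[-0.14,0,-0.03],[-0.18,0,-0.03],[-0.18,0,-0.03]],"hand":[0.6,0.7,0.8,0.8,0.8,1,1,1]}';python3 die.py 2>/dev/null; python3 -c "
from h import *
snap('wrist','w17.png')"
```

```text
clock: 39.88
ee_pos: [0.4443, -0.039, 0.2449]
tool_rot: [99.1, 89.7, 4.1]
contact_force: [0.3, 0.2, -0.4]
gripper_width: 0.0853
((442.378173828125, -48.45826721191406), (274.469482421875, 70.71588134765625), 84.97640228271484) 0.04494473754926226
centre [ 0.44237817 -0.04845827] yaw -5.0235977172851625
r1 [ 0.4363 -0.1172] centre z 0.062 ring z 0.0618 piece mean [ 0.4357 -0.1147] 1316
s1 [ 0.4404 -0.0714] centre z 0.0619 ring z 0.0619 piece mean [ 0.4397 -0.0708] 1508
r2 [ 0.4444 -0.0255] centre z 0.0619 ring z 0.062 piece mean [ 0.4441 -0.0258] 1612
s2 [0.4484 0.0203] centre z 0.062 ring z 0.0621 piece mean [0.4477 0.019 ] 1670
```

View pics/w17.png

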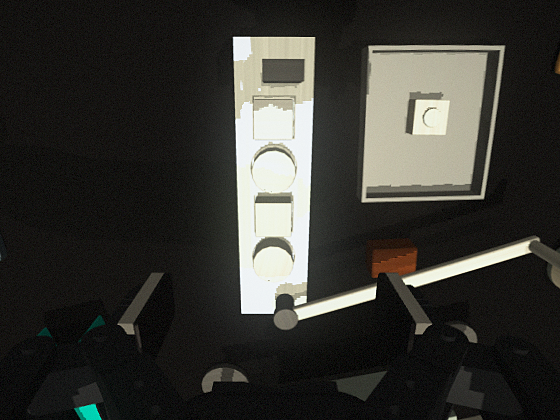

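```bash
python3 -c "
from h import *
go((.685,-.115,.22),-77)"
```

```text
at [ 0.4426 -0.0391  0.2421] jaw -5.01 -> slide [0.0222 0.2481 0.0545] twist [ 1.2565e+00 -0.0000e+00 -2.0000e-04] deg 72.0 q7 7.1 F [-0.2 -0.2 -0.3] w 0.0856 t 39.975
```

```bash
python3 -m crank '{"twist":[[0.17,0,0],[0.34,0,0],[0.51,0,0],[0.68,0,0],[0.85,0,0],[1.02,0,0],[1.19,0,0],[1.257,0,0],[1.257,0,0],[1.257,0,0]],"slide":[[0,0.04,0.01],[0,0.08,0.02],[0,0.12,0.03],[0,0.16,0.04],[0.01,0.2,0.045],[0.02,0.248,0.0545],[0.022,0.248,0.0545],[0.022,0.248,0.0545],[0.022,0.248,0.0545],[0.022,0.248,0.0545]],"hand":[1,1,1,1,1,1,1,1,1,1]}'; cat > peg.py <<'E'
from h import *
import sys
d=snap(sys.argv[1],sys.argv[2]);X=cloud(d)
with np.errstate(invalid='ignore'): m=(X[...,2]>.117)&(X[...,2]<.127)&(X[...,0]>.4)&(X[...,0]<.75)&(X[...,1]>-.2)&(X[...,1]<.13)
k,l,st,_=cv2.connectedComponentsWithStats(m.astype(np.uint8))
p0=np.array([.44368,-.17099])
for i in range(1,k):
    if st[i,4]<8: continue
    P=X[l==i];r=cv2.minAreaRect((P[:,:2]*1000).astype(np.float32));c=np.array(r[0])/1000;v=c-p0
    print(st[i],r,"z",np.median(P[:,2]),"R",np.linalg.norm(v),"heading",np.degrees(np.arctan2(v[1],v[0])))
E
python3 peg.py wrist w18.png;python3 -c "
from h import *
go((.6848,-.1147,.118),-77)"
```

```text
clock: 41.22
ee_pos: [0.6845, -0.1156, 0.2191]
tool_rot: [-0.9, 89.9, -167.9]
contact_force: [-0.6, 0.2, 0.6]
gripper_width: 0.0856
[266 203  18  19 253] ((686.3297729492188, -115.10281372070312), (11.45300579071045, 11.237115859985352), 87.74462127685547) z 0.12255808374212607 R 0.2490025901522396 heading 12.970197081597775
at [ 0.6846 -0.1156  0.2195] jaw -77.01 -> slide [ 0.1015 -0.0008 -0.0005] twist [-0.0002  0.0012 -0.    ] deg 0.1 q7 -44.0 F [0.1 0.7 1.6] w 0.0852 t 41.275
```

View pics/w18.png

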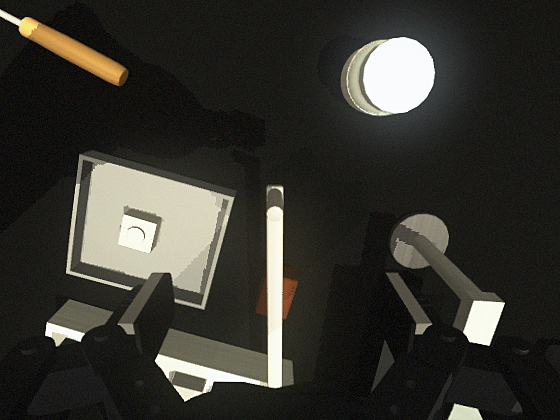

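```bash
python3 -m crank '{"twist":[[0,0,0],[0,0,0],[0,0,0],[0,0,0],[0,0,0],[0,0,0],[0,0,0],[0,0,0],[0,0,0],[0,0,0]],"slide":[[0.03,0,-0.0018],[0.06,0,-0.0018],[0.09,0,-0.0018],[0.1,0,-0.0018],[0.1,0,-0.0018],[0.1,0,-0.0018],[0.1,0,-0.0018],[0.1,0,-0.0018],[0.1,0,-0.0018],[0.1,0,-0.0018]],"hand":[0.7,0.7,0.7,0.7,0.4,0,0,0,0,0]}'; python3 - <<'E'
from h import *
s,R=state();print(s['ee_pos'],s['gripper_width'],s['contact_force'])
p0=np.array([.44368,-.17099]);h0=12.97;e0=s['ee_pos'].copy()
# arc in current tool axes: step to heading h
off=s['ee_pos'][:2]-(p0+.249*np.array([np.cos(np.radians(h0)),np.sin(np.radians(h0))]));print("off",off)
for h in list(np.arange(h0+7.2,85.1,7.2))+[85,84.97]:
    q=p0+.249*np.array([np.cos(np.radians(h)),np.sin(np.radians(h))])
    sl=R.T@np.array([q[0]-s['ee_pos'][0],q[1]-s['ee_pos'][1],0])
    print(round(h,1),q.round(4),"slide",sl.round(4),"twist x",-np.radians(h-h0).round(4))
E
```

```text
clock: 42.52
ee_pos: [0.6873, -0.1154, 0.1216]
tool_rot: [140.7, 89.9, -26.4]
contact_force: [-1.3, -0.3, 6.6]
gripper_width: 0.0091
[ 0.68727597 -0.11541167  0.12159922] 0.009128780729826737 [-1.28588815 -0.33418515  6.59874484]
off [ 0.00094853 -0.00030744]
20.2 [ 0.6774 -0.0851] slide [-0.     -0.0317  0.0028] twist x -0.1257
27.4 [ 0.6648 -0.0565] slide [-0.0001 -0.0624  0.0087] twist x -0.2513
34.6 [ 0.6487 -0.0297] slide [-0.0001 -0.0922  0.0184] twist x -0.377
41.8 [ 0.6294 -0.0051] slide [-0.0002 -0.1205  0.0317] twist x -0.5027
49.0 [0.6071 0.0168] slide [-0.0003 -0.1468  0.0485] twist x -0.6283
56.2 [0.5823 0.0359] slide [-0.0003 -0.1709  0.0684] twist x -0.754
63.4 [0.5553 0.0516] slide [-0.0004 -0.1923  0.0912] twist x -0.8796
70.6 [0.5265 0.0638] slide [-0.0004 -0.2107  0.1165] twist x -1.0053
77.8 [0.4964 0.0724] slide [-0.0005 -0.2257  0.144 ] twist x -1.131
85.0 [0.4655 0.0771] slide [-0.0005 -0.2372  0.173 ] twist x -1.2566
85 [0.4654 0.0771] slide [-0.0005 -0.2373  0.1732] twist x -1.2572
85.0 [0.4655 0.0771] slide [-0.0005 -0.2372  0.173 ] twist x -1.2566
```

```bash
python3 -m crank '{"twist":[[-0.126,0,0],[-0.251,0,0],[-0.377,0,0],[-0.503,0,0],[-0.628,0,0],[-0.754,0,0],[-0.88,0,0],[-1.005,0,0],[-1.005,0,0]],"slide":[[0,-0.0317,0.0028],[0,-0.0624,0.0087],[0,-0.0922,0.0184],[0,-0.1205,0.0317],[0,-0.1468,0.0485],[0,-0.1709,0.0684],[0,-0.1923,0.0912],[0,-0.2107,0.1165],[0,-0.2107,0.1165]],"hand":[0,0,0,0,0,0,0,0,0]}'; python3 - <<'E'
from h import *
s,R=state();print(s['gripper_width'],s['contact_force'],s['ee_pos'])
p0=np.array([.44368,-.17099]);v=s['ee_pos'][:2]-p0;h0=np.degrees(np.arctan2(v[1],v[0]));print("R",np.linalg.norm(v),"h",h0,"jaw",np.degrees(np.arctan2(R[1,1],R[0,1])))
for h in (74,77,80,82,84,85,85.3):
    q=p0+.249*np.array([np.cos(np.radians(h)),np.sin(np.radians(h))])
    sl=R.T@np.array([q[0]-s['ee_pos'][0],q[1]-s['ee_pos'][1],0]);print(h,sl.round(4),-np.radians(h-h0).round(4))
E
```

```text
clock: 43.65
ee_pos: [0.525, 0.0652, 0.1215]
tool_rot: [160.3, 89.9, 51.0]
contact_force: [0.6, 0.1, 4.9]
gripper_width: 0.009
0.009043867993888217 [0.57508129 0.05617736 4.8591623 ] [0.52502202 0.065206   0.12153012]
R 0.2498100792772917 h 70.997133721865 jaw -19.29839412884919
74 [-0.     -0.013   0.0012] -0.0524
77 [-0.     -0.026   0.0023] -0.1048
80 [-0.     -0.0389  0.0041] -0.1571
82 [-0.     -0.0475  0.0056] -0.192
84 [-0.     -0.056   0.0075] -0.2269
85 [-0.     -0.0602  0.0085] -0.2444
85.3 [-0.     -0.0615  0.0088] -0.2496
```

```bash
python3 -m crank '{"twist":[[-0.052,0,0],[-0.105,0,0],[-0.157,0,0],[-0.192,0,0],[-0.227,0,0],[-0.245,0,0],[-0.245,0,0],[-0.245,0,0]],"slide":[[0,-0.013,0.0012],[0,-0.026,0.0023],[0,-0.0389,0.0041],[0,-0.0475,0.0056],[0,-0.056,0.0075],[0,-0.0602,0.0085],[0,-0.0602,0.0085],[0,-0.0602,0.0085]],"hand":[0,0,0,0,0,0,0,0]}'; python3 - <<'E'
from h import *
s,R=state();print(s['gripper_width'],s['contact_force'],s['ee_pos'])
p0=np.array([.44368,-.17099]);v=s['ee_pos'][:2]-p0;h0=np.degrees(np.arctan2(v[1],v[0]));print("R",np.linalg.norm(v),"h",h0,"jaw",np.degrees(np.arctan2(R[1,1],R[0,1])))
E
```

```text
clock: 44.65
ee_pos: [0.4675, 0.0776, 0.1214]
tool_rot: [128.4, 89.8, 33.0]
contact_force: [-0.5, 5.2, 12.2]
gripper_width: 0.0093
0.009271580537276622 [-0.45436924  5.15958212 12.19253537] [0.46749318 0.07762188 0.12137423]
R 0.24974974447598625 h 84.52864117815376 jaw -5.33315759826496
```

```bash
python3 -m crank '{"twist":[[0,0,0],[0,0,0],[0,0,0],[0,0,0]],"slide":[[0,-0.002,0.0005],[0,-0.003,0.0005],[0,-0.004,0.0005],[0,-0.004,0.0005]],"hand":[0,0,0,0]}'; python3 - <<'E'
from h import *
s,R=state()
p0=np.array([.44368,-.17099]);v=s['ee_pos'][:2]-p0;h0=np.degrees(np.arctan2(v[1],v[0]));print("R",np.linalg.norm(v),"h",h0)
E
```

```text
clock: 45.15
ee_pos: [0.4656, 0.0777, 0.1215]
tool_rot: [108.9, 89.6, 13.6]
contact_force: [6.4, 5.6, 5.0]
gripper_width: 0.0092
R 0.24970475824962948 h 84.95342747094391
```

```bash
python3 -m crank '{"twist":[[0,0,0],[0,0,0],[0,0,0]],"slide":[[0,-0.002,0.0],[0,-0.003,0.0],[0,-0.003,0.0]],"hand":[0,0,0]}'; python3 - <<'E'
from h import *
s,R=state()
p0=np.array([.44368,-.17099]);v=s['ee_pos'][:2]-p0;h0=np.degrees(np.arctan2(v[1],v[0]));print("R",np.linalg.norm(v),"h",h0)
E
```

```text
clock: 45.52
ee_pos: [0.4654, 0.0778, 0.1217]
tool_rot: [99.6, 89.3, 4.3]
contact_force: [16.7, 4.1, -5.2]
gripper_width: 0.009
R 0.24971223254291364 h 85.00597944473375
```

```bash
python3 -m crank '{"twist":[[0,0,0],[0,0,0],[0,0,0],[0,0,0],[0,0,0],[0,0,0],[0,0,0],[0,0,0]],"slide":[[0,0.001,0],[0,0.002,0],[0,0.004,0],[-0.03,0.004,0],[-0.08,0.004,0],[-0.14,0.004,0],[-0.17,0.004,-0.03],[-0.17,0.004,-0.03]],"hand":[0.4,0.6,0.7,0.7,0.7,1,1,1]}'; python3 peg.py wrist w19.png; python3 peg.py top t19.png; python3 peg.py scene s19.png
```

```text
clock: 46.52
ee_pos: [0.4671, 0.1081, 0.2919]
tool_rot: [126.0, 89.8, 30.8]
contact_force: [-0.7, 0.3, -0.5]
gripper_width: 0.0855
[269 215  14  14 144] ((465.56341552734375, 77.9237060546875), (11.035168647766113, 11.155716896057129), 37.12736892700195) z 0.12260202243263962 R 0.2498738020221843 heading 84.97572101139428
[252 226   4   4  13] ((465.1539306640625, 75.02159881591797), (8.436705589294434, 8.397201538085938), 88.66798400878906) z 0.12280682004785093 R 0.24694703166899806 heading 85.01139380581807
[320 225   4   5  16] ((467.3871154785156, 77.98715209960938), (13.165246963500977, 7.74435567855835), 52.111751556396484) z 0.12196508985426308 R 0.2501032778512583 heading 84.56080693930599
```

View pics/w19.png

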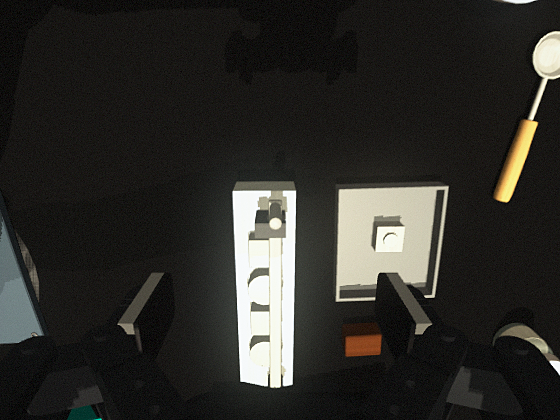

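View pics/s19.png

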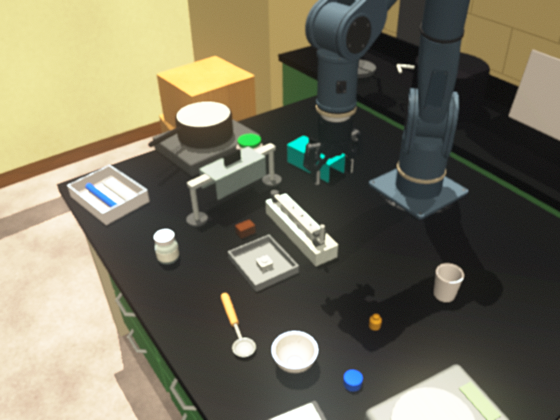

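```bash
python3 -c "
from workcell import finish_job
print(finish_job())"
```

```text
the job is handed in; nothing more can be done
None
```

The die is reloaded and the job is handed in, at about 47 s of the 210 s allowed.

- **Cover:** I lifted the grey dust cover off and hung it astride the middle of the rack bar. It was still hanging there in the last scene picture.
- **Pressed pieces:** Only old_4 was left in the die. It now lies in the scrap tray.
- **Blanks:** All four were present and none was knocked aside. The discs are in the two round cavities and the squares in the two square ones. Measured tops were 61.9–62.0 mm, against 62 mm for fully seated.
- **Keeper bar:** I swung it closed by its peg until it met a firm stop: about 17 N, with no further movement. After release the wrist view put the bar at 84.98°. The die's axis is at 85.0°, so the bar is home.

**Checks that disagreed:** The scene camera put the bar at 84.56°, and the top camera put the peg about 2 mm short in radius. Both see the peg with only 13–16 pixels, so I relied on the wrist view and the contact force.

The other things on the bench were not touched and look unmoved in the last pictures. I did not measure each of them again.

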